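Push the slim counter under the instrument riser

TASK

Push the slim beige frequency counter with the fingertips under the blue instrument riser, feet on the table all the way, until its front panel (the long side facing the robot) is square and flush with the riser's front edge. Slide it gently; do not grip, lift or tip it. Leave the bottle, the small carton, the reel and the screwdriver where they are.

Things in the scene. Friction and masses are not known exactly. Their poses are not given: they have to be found in the camera images.
- counter: slim frequency counter, beige, aluminium front panel with a dark red-digit display: 110 mm deep (x), 180 mm wide (y), 43 mm high on four rubber feet, about 0.6 kg, loose. Origin under its centre at table height; x points from front panel to rear, y to its left. The flat front panel lies 55 mm before the origin; panel and sides are safe to push on. A small socket stands out 8 mm at the rear.
- counter_front_left (a point): left end (+y) of the counter's front panel, half-way up the case (24 mm above the table)
- counter_front_right (a point): right end (-y) of the counter's front panel, half-way up the case (24 mm above the table)
- riser: low bridge of blue 4 mm sheet steel, fixed to the table: 216 mm wide (y), 200 mm deep (x), top 52 mm up; the tunnel under it is 48 mm high, 208 mm wide, open at front and rear. Origin on the table under the middle of its front edge; x points inward (away from the robot), y left. From 55 mm behind the front edge a grey power supply stands on it, to 117 mm above the table.
- bottle: closed clear drink bottle with an orange cap, 66 mm diameter, 190 mm tall, standing on the table beside the riser; origin under its centre. Leave alone.
- partbox: small brown carton 70 x 50 x 80 mm high, standing on the table beside the riser; origin under its centre. Leave alone.
- reel: small purple reel, 52 mm diameter, 30 mm high, standing on the riser's front ledge; origin under its centre. Leave alone.
- driver: screwdriver with a yellow handle, 170 mm long, lying on the table beside the counter; origin under its middle. Leave alone.

How it is judged:
By the outcome, as a careful person would: the job done as asked, in the order asked, and still so for the second after the job is handed in, with the robot touching nothing.
It also fails if it takes over 72 s, if anything falls off the work surface, if the arm or the gripper's body presses on something with over 40 N, if the wrist force passes 120 N, or if a joint passes its speed limit or range.

ROBOT

A 7-joint arm with a two-finger parallel gripper is mounted at the origin on the work surface. World frame = base frame: x ahead of the robot, y to its left, z up, the work surface at z = 0. Lengths are in m, angles in rad, forces in N, time in s.
With the tool pointing down it reaches from about 0.4 to 0.875 m from the base axis. Payload 19.3 kg.
Tool frame: the origin (TCP) lies midway between the tips of the shut fingers; the grasp point (between the pads) lies 19 mm behind it (bot.tcp_to_grasp is the distance from the TCP to the grasp point, in m); z points along the fingers, y is the direction in which the jaws open and shut (so a half turn about z gives the same grasp; the last joint's range is limited). The gripper opens to 85 mm and grips with 20 to 120 N. Pads are 22 mm wide; open, the fingers measure 114 mm over their backs; the gripper's body (76 mm by 85 mm) begins 54 mm behind the grasp point. The pads swing forward as they close: fully open they stand 13 mm farther back than shut.
Start: joints at [1.245, 0.521, -0.036, 1.599, 0.021, 1.021, -0.113], TCP at [0.158, -0.605, 0.231] pointing down, gripper open.
Joint ranges: [-2.91, 2.91], [-0.3, 2.13], [-1.5, 1.42], [0.17, 2.43], [-1.26, 4.41], [0.16, 1.93], [-2.52, 2.52]. Speed limits (rad/s): [1.89, 1.89, 2.39, 2.39, 3.01, 3.01, 3.01].

INTERFACE

Orientations are given as [roll, pitch, yaw] about the fixed x, y, z axes, in that order (R = Rz(yaw) Ry(pitch) Rx(roll)).
In Python, from workcell import bot gives the robot as it stands. The module is installed in compiled form; this text tells all that it offers.
- The arm moves only by the tool drive_tool, never from a script. Its argument "series" is a list of rows, each a list of 5 numbers: the opening in per cent of the stroke, from 0 (shut) to 100 (fully open), then the shift along the world's x, y, z in m, then the turn about the world's z in rad. A call has 1 to 12 rows; each row shifts and turns the pose as measured when the row begins; what a row does not reach is not made up. A row lasts 1/10 s, in which the tool goes at most 50 mm and 8.59 degrees, less where a joint would pass 70% of its speed; a pose out of reach is approached as far as the arm can. A call with a gripper value outside its range is refused whole. The fingers move at their own pace and stop on an object; "newtons" is the grip in N (left out, the last holds). Time passes only in rows, so rows that do not move let the fingers close. It gives the time, the measured TCP pose, the force and the opening at its end, in the units of the state.
- bot.observe(): the state, without advancing time (a new reading comes with each control period).
- bot.grab_frame(name): name is "scene" or "side" or "wrist"; returns the picture (480x640x3 uint8, red, green, blue); there is no depth.
- bot.camera_info(name): a dict with "fx", "fy", "cx", "cy" (pixels), "cam_to_world" (4x4, takes a point from camera to world coordinates). Camera axes: x right, y down, z forward; pixel columns grow to the right and rows downward; lengths in m; the calibration is good to about 2 mm. A picture is of the moment at which its call begins: read the wrist's pose just before it. camera_info takes no time and is no camera call; for the wrist camera it gives the pose at the moment of the call.
- bot.job_done(): hands the job in, once; it reports no verdict.
Trained networks look in the newest picture that a camera, given by its name, has taken for a name from the list of things; names that differ only in an ending like _2 or _b are one class to them, and where a whole thing is asked for, a point or a joint stands for the part that bears it (a point fixed in the world has none). Each returns a list of dicts, best first, with "conf" (0 to 1); they miss things now and then, are a little off and sometimes report something else, mostly with a low value. They report only what shows in the picture. A call takes as long as a camera call.
- bot.masks_of(camera, target): "mask" (480x640 bool, what is visible of it) and "point" ([column, row] in pixels, amid what is visible of it).
The state is a dict: "clock": time; "qpos": joint angles; "qd": joint speeds; "joint_efforts": joint torques, N m; "position": TCP position; "tool_rot": TCP orientation; "force": force on the tool from outside, world axes, zero at the start; "moment": the same for the moment, N m; "grip_width": finger opening in m.
Only numpy, scipy, OpenCV 4.12 (cv2) and the standard library are available. Lean on these libraries where they do the work, as an engineer would, in place of code of your own. Each camera call takes 0.05 s, during which the arm holds its last target.

## Working session

There is one attempt and no reset: what is moved stays moved. The work goes in short steps, Python scripts to look and compute and a tool call to move; the robot and the scene stay as the last step left them, time stands still between calls to the robot, and variables do not carry over. Pictures are saved under pics/ and viewed, and the job is handed in when it is done.

Besides the shell and the picture viewer there is one more tool, called by a JSON object that holds its "name" and its "arguments". drive_tool: Moves the arm, as the interface text tells. Its arguments: {"type":"object","properties":{"series":{"type":"array","items":{"type":"array","items":{"type":"number"}}},"newtons":{"type":"number"}},"required":["series"]}

```bash
mkdir -p pics; cat > h.py <<'E'
import numpy as np, cv2
from workcell import bot
def save(n,f):
    im=bot.grab_frame(n); cv2.imwrite(f'pics/{f}.png',im[:,:,::-1].copy()); return im
def ray(n,px,z,ci=None):
    c=ci or bot.camera_info(n); T=np.array(c['cam_to_world'])
    px=np.atleast_2d(np.array(px,float))
    d=np.c_[(px[:,0]-c['cx'])/c['fx'],(px[:,1]-c['cy'])/c['fy'],np.ones(len(px))]@T[:3,:3].T
    o=T[:3,3]; return o+d*((z-o[2])/d[:,2])[:,None]
def proj(n,P,ci=None):
    c=ci or bot.camera_info(n); T=np.linalg.inv(np.array(c['cam_to_world']))
    P=np.atleast_2d(P)@T[:3,:3].T+T[:3,3]
    return np.c_[c['cx']+c['fx']*P[:,0]/P[:,2],c['cy']+c['fy']*P[:,1]/P[:,2]]
E
python3 - <<'E'
from h import *
s=bot.observe(); print({k:np.round(v,3) for k,v in s.items()})
for n in('scene','side','wrist'):
    save(n,n+'0'); c=bot.camera_info(n); print(n,c['fx'],np.round(c['cam_to_world'],3).tolist())
E
```

```text
{'clock': np.float64(0.0), 'qpos': array([ 1.245,  0.522, -0.036,  1.6  ,  0.021,  1.021, -0.113]), 'qd': array([ 0.   ,  0.001,  0.   ,  0.   , -0.   , -0.002,  0.002]), 'joint_efforts': array([-1.0000e-03, -9.2714e+01,  1.9790e+00, -3.6993e+01,  1.8000e-02,
        8.0000e-03, -0.0000e+00]), 'position': array([ 0.158, -0.604,  0.231]), 'tool_rot': array([-3.14 ,  0.   ,  0.256]), 'force': array([-0.539, -0.247,  0.218]), 'moment': array([0.014, 0.023, 0.01 ]), 'grip_width': np.float64(0.086)}
scene 527.3289981844928 [[0.397, 0.525, -0.753, 1.437], [0.918, -0.218, 0.332, -0.346], [0.01, -0.823, -0.568, 0.702], [0.0, 0.0, 0.0, 1.0]]
side 600.1610278552498 [[-0.701, -0.425, 0.573, -0.122], [-0.713, 0.401, -0.575, 0.734], [0.015, -0.812, -0.584, 0.79], [0.0, 0.0, 0.0, 1.0]]
wrist 344.7962748340913 [[0.255, -0.924, -0.284, 0.229], [-0.967, -0.244, -0.074, -0.585], [-0.001, 0.293, -0.956, 0.374], [0.0, 0.0, 0.0, 1.0]]
```

View pics/scene0.png

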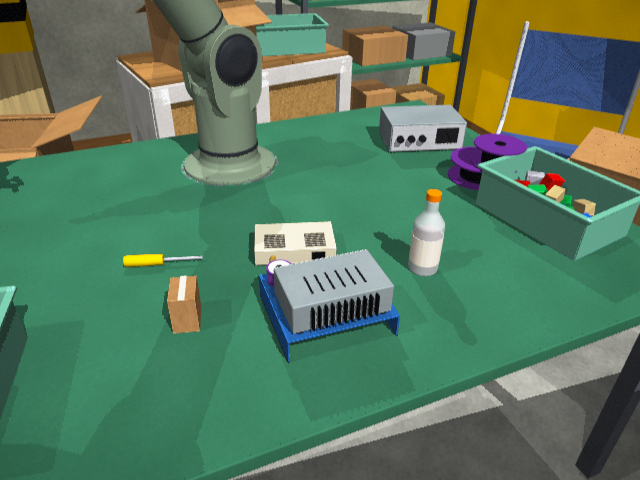

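View pics/side0.png

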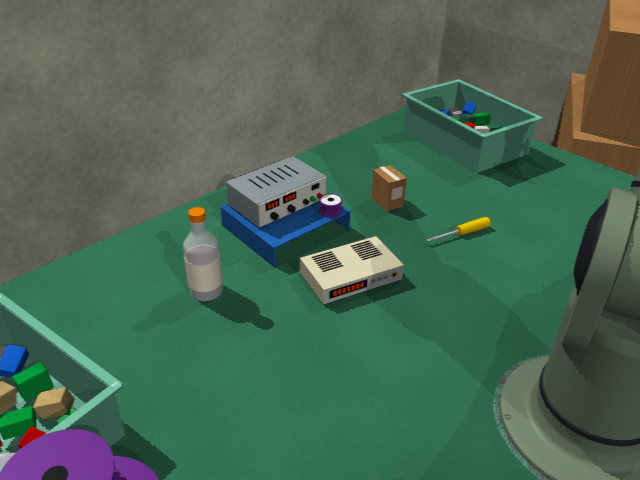

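View pics/wrist0.png

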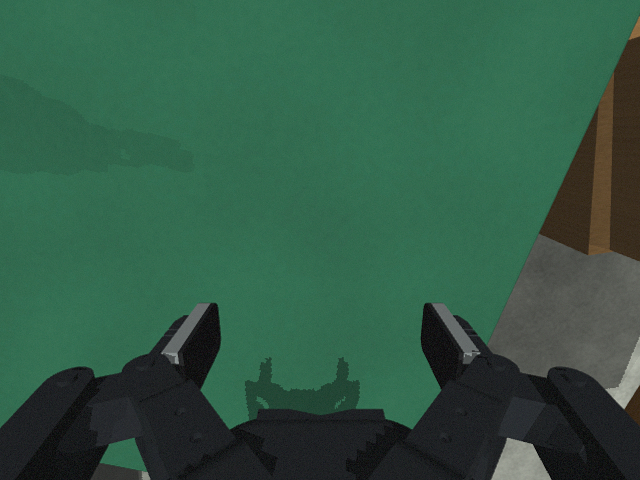

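The side view shows the counter at about (352,270) in front of the riser (285,215). The bottle is at left and the carton and screwdriver at right. I'll zoom in to pick corners.

```bash
python3 - <<'E'
import cv2
a=cv2.imread('pics/side0.png')[140:320,210:420]; cv2.imwrite('pics/side0z.png',cv2.resize(a,None,fx=3.3,fy=3.3,interpolation=cv2.INTER_CUBIC))
a=cv2.imread('pics/scene0.png')[210:370,240:440]; cv2.imwrite('pics/scene0z.png',cv2.resize(a,None,fx=3.5,fy=3.5,interpolation=cv2.INTER_CUBIC))
from h import *
for cam in('side','scene'):
    for t in('counter','riser','bottle','partbox','driver','reel'):
        r=bot.masks_of(cam,t)
        if r:
            m=r[0]['mask'];np.save(f'm_{cam}_{t}.npy',m)
            print(cam,t,r[0]['conf'],r[0]['point'],m.sum(),ray(cam,r[0]['point'],{'riser':.052,'counter':.04,'reel':.075}.get(t,.0)).round(3))
E
```

```text
side counter 0.86 [350.5, 270.5] 4411 [[0.486 0.033 0.04 ]]
side riser 0.77 [276.2, 207.4] 7604 [[0.745 0.001 0.052]]
side bottle 0.6 [200.0, 259.1] 2615 [[0.766 0.2   0.   ]]
side partbox 0.74 [387.9, 189.7] 1264 [[ 0.675 -0.31   0.   ]]
side driver 0.66 [468.9, 230.4] 449 [[ 0.431 -0.308  0.   ]]
side reel 0.66 [330.4, 205.8] 458 [[ 0.642 -0.066  0.075]]
scene counter 0.83 [290.3, 242.4] 3007 [[ 0.525 -0.006  0.04 ]]
scene riser 0.96 [324.0, 294.0] 9128 [[ 0.73  -0.016  0.052]]
scene bottle 0.67 [427.7, 240.6] 2198 [[ 0.589  0.32  -0.   ]]
scene partbox 0.72 [184.6, 302.2] 1669 [[ 0.588 -0.26   0.   ]]
scene driver 0.59 [148.5, 259.2] 550 [[ 0.41  -0.304  0.   ]]
scene reel 0.57 [271.6, 266.3] 253 [[ 0.637 -0.088  0.075]]
```

View pics/side0z.png

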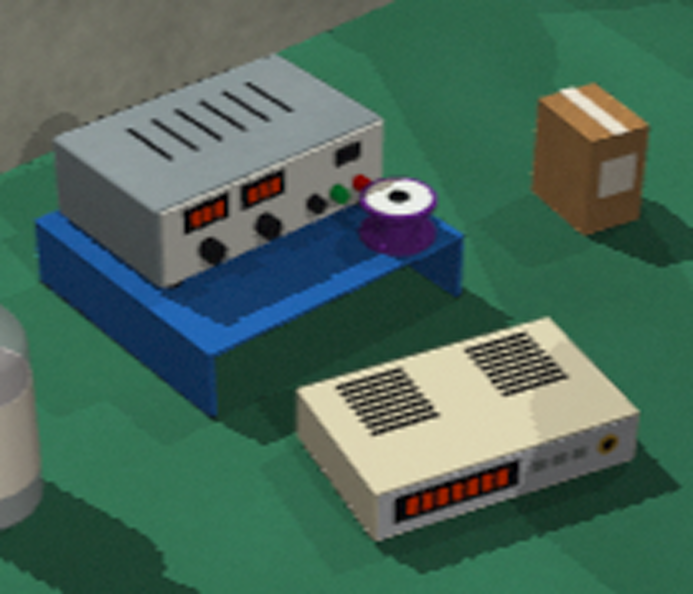

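View pics/scene0z.png

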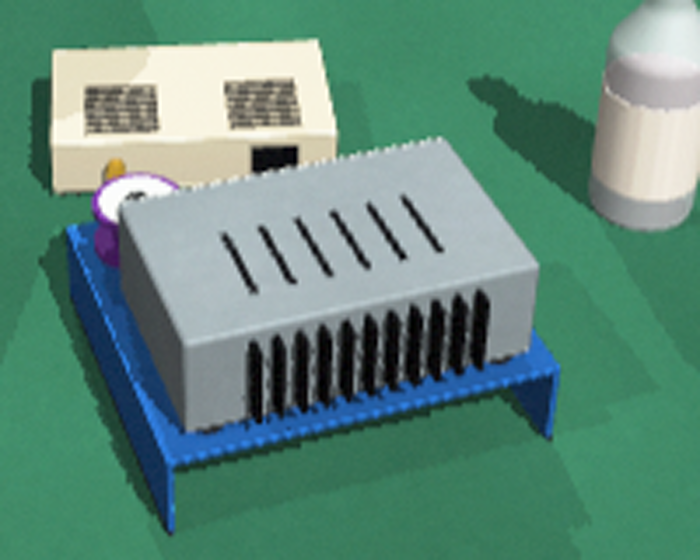

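```bash
cat > fit.py <<'E'
from h import *
from scipy.optimize import least_squares
C={'fl':(-.055,.09),'fr':(-.055,-.09),'rr':(.055,-.09),'rl':(.055,.09)}
R={'fl':(0,.108),'fr':(0,-.108),'rr':(.2,-.108),'rl':(.2,.108)}
def fit(M,obs,x0=(.5,0,0)):
    # obs: (cam,key,z,(u,v)); 
    cis={c:bot.camera_info(c) for c in {o[0] for o in obs}}
    def res(p):
        c,s=np.cos(p[2]),np.sin(p[2]); r=[]
        for cam,k,z,uv in obs:
            x,y=M[k]; P=[p[0]+c*x-s*y,p[1]+s*x+c*y,z]
            r+=list(proj(cam,P,cis[cam])[0]-uv)
        return np.array(r)
    f=least_squares(res,x0,loss='soft_l1'); return f.x,res(f.x).reshape(-1,2)
E
python3 - <<'E'
from fit import *
S=lambda x,y:(x/3.3+210-.35,y/3.3+140-.35); E=lambda x,y:(x/3.5+240-.35,y/3.5+210-.35)
oc=[('side','fl',.043,S(376,492)),('side','fr',.043,S(638,410)),('side','rr',.043,S(548,318)),('side','rl',.043,S(297,388)),
('scene','rr',.043,E(53,140)),('scene','rl',.043,E(337,137)),('scene','fr',.043,E(53,50)),('scene','fl',.043,E(319,40))]
orr=[('side','fl',.052,S(211,354)),('side','fr',.052,S(463,235)),('side','rl',.052,S(38,224)),('side','fl',0,S(216,416)),('side','fr',0,S(461,297)),
('scene','fr',.052,E(68,228)),('scene','rr',.052,E(172,465)),('scene','rl',.052,E(558,370)),('scene','rr',0,E(170,532)),('scene','rl',0,E(550,440))]
for M,o in((C,oc),(R,orr)):
    for sel in('both','side','scene'):
        oo=[a for a in o if sel in('both',a[0])]
        p,r=fit(M,oo); print(sel,p.round(4),r.round(1).tolist())
E
```

```text
both [ 0.505   0.0116 -0.324 ] [[-0.4, 0.3], [0.7, 0.3], [0.2, -0.9], [-0.4, -0.4], [-0.7, 1.0], [0.6, -1.5], [-0.2, -0.3], [0.3, -0.2]]
side [ 0.5048  0.0118 -0.3195] [[-0.2, 0.5], [0.7, 0.2], [0.0, -0.9], [-0.5, -0.2]]
scene [ 0.5057  0.0112 -0.3347] [[-1.1, 1.0], [0.3, -1.0], [-0.0, -0.3], [0.6, 0.1]]
both [ 0.6302 -0.0048 -0.0672] [[0.0, 0.0], [0.7, -0.7], [-1.3, -1.7], [-0.8, 1.1], [0.3, -0.5], [-0.9, -0.5], [-1.4, -0.6], [1.2, -1.0], [-0.2, 1.3], [0.7, -0.4]]
side [ 0.6292 -0.0045 -0.0657] [[0.3, 0.3], [0.8, -0.5], [-1.3, -1.4], [-0.5, 1.4], [0.4, -0.4]]
scene [ 0.6309 -0.0042 -0.0706] [[-0.5, -0.4], [-1.4, -0.5], [1.5, -0.7], [-0.2, 1.5], [1.0, -0.0]]
```

{"name": "drive_tool", "arguments": {"series": [[100,0.027,0.034,0,-0.06],[100,0.027,0.034,0,-0.06],[100,0.027,0.034,0,-0.06],[100,0.027,0.034,0,-0.06],[100,0.027,0.034,0,-0.06],[100,0.027,0.034,0,-0.06],[100,0.027,0.034,0,-0.06],[100,0.027,0.034,0,-0.06],[100,0.02,0.04,0,-0.06],[100,0.01,0.042,0,0],[100,0.01,0.042,0,0],[100,0.01,0.042,0,0]]}}

```text
clock: 1.95
position: [0.4288, -0.1533, 0.232]
tool_rot: [3.139, -0.003, -0.317]
force: [1.8, -0.5, 0.4]
grip_width: 0.0856
```

{"name": "drive_tool", "arguments": {"series": [[100,0,0.04,0,0.05],[100,0,0.04,0,0.08],[100,0,0.04,0,0.08],[100,-0.01,0.03,0,0.04],[100,0,0,0,0]]}}

```text
clock: 2.45
position: [0.419, 0.0083, 0.2331]
tool_rot: [3.141, -0.006, -0.049]
force: [0.6, -1.2, -0.5]
grip_width: 0.0853
```

```bash
python3 - <<'E'
from h import *
s=bot.observe(); print(s['position'],s['tool_rot'],s['qd'].round(3))
ci=bot.camera_info('wrist'); save('wrist','w1'); np.save('ci_w1.npy',ci,allow_pickle=True)
a=cv2.imread('pics/w1.png'); 
E
```

```text
[0.41904956 0.00832245 0.23307514] [ 3.14062265 -0.00632342 -0.04853732] [ 0.013  0.013  0.038 -0.031  0.011 -0.002  0.028]
```

View pics/w1.png

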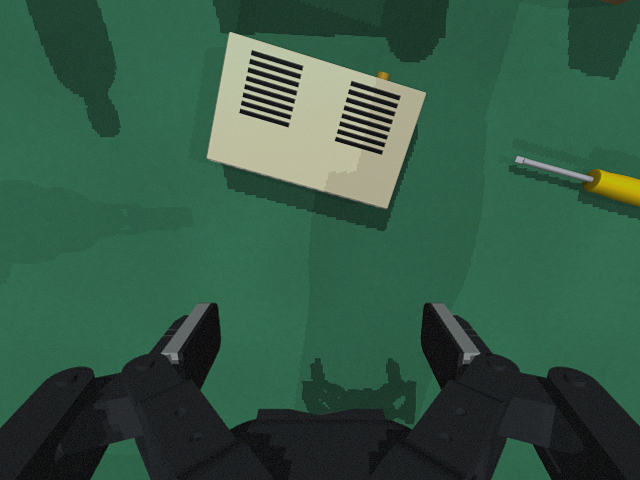

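{"name": "drive_tool", "arguments": {"series": [[100,0.04,0,0,0],[100,0.04,0,0,0],[100,0.04,0,0,0],[100,0.0,0,0,0],[100,0,0,0,0]]}}

```text
clock: 3.0
position: [0.5444, 0.0015, 0.233]
tool_rot: [3.138, -0.008, -0.058]
force: [-0.1, -0.3, 0.6]
grip_width: 0.0855
```

```bash
python3 - <<'E'
from fit import *
ci=np.load('ci_w1.npy',allow_pickle=True).item()
import fit
old=bot.camera_info
class B: pass
uv={'rl':(229,32),'rr':(425,94),'fr':(387,209),'fl':(207,159)}
P=ray('wrist',list(uv.values()),.043,ci); print(P.round(4))
q=P[:,:2]; print('centre',q.mean(0).round(4),'yaws',[round(float(np.arctan2(*(v[::-1]))),4) for v in (q[0]-q[3],q[1]-q[2])],[round(float(np.arctan2(-v[0],v[1])),4) for v in (q[0]-q[1],q[3]-q[2])],'w',np.linalg.norm(q[0]-q[1]),np.linalg.norm(q[0]-q[3]))
s=bot.observe(); print(s['position'],s['tool_rot'])
ci=bot.camera_info('wrist'); save('wrist','w2'); np.save('ci_w2.npy',ci,allow_pickle=True)
E
```

```text
[[ 0.5827  0.0792  0.043 ]
 [ 0.5259 -0.0898  0.043 ]
 [ 0.423  -0.0567  0.043 ]
 [ 0.4788  0.1128  0.043 ]]
centre [0.5026 0.0114] yaws [-0.3128, -0.3109] [-0.3245, -0.3177] w 0.17828966063151327 0.10923126333179208
[0.54438997 0.00145183 0.23302485] [ 3.1377196  -0.00760553 -0.05800931]
```

View pics/w2.png

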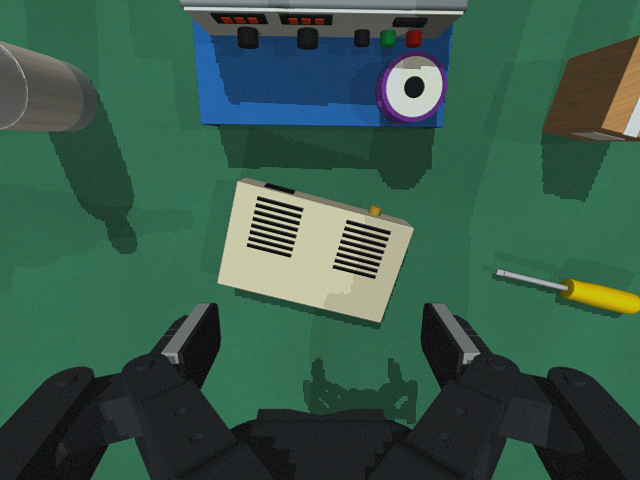

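```bash
python3 - <<'E'
from fit import *
ci=np.load('ci_w2.npy',allow_pickle=True).item()
a=cv2.imread('pics/w2.png'); cv2.imwrite('pics/w2z.png',np.hstack([cv2.resize(a[85:165,180:260],None,fx=5,fy=5),cv2.resize(a[85:165,390:470],None,fx=5,fy=5)]))
# front edge: lowest blue pixel per column
h=cv2.cvtColor(a,cv2.COLOR_BGR2HSV); m=((h[...,0]>100)&(h[...,0]<120)&(h[...,1]>150)&(h[...,2]>90))
pts=[(u,np.where(m[:150,u])[0].max()+.5) for u in range(210,435) if m[:150,u].any()]
P=ray('wrist',pts,.052,ci); k=np.polyfit(P[:,1],P[:,0],1); k=np.polyfit(*(P[abs(np.polyval(k,P[:,1])-P[:,0])<.002][:,[1,0]].T),1)
print('yaw',-np.arctan(k[0]),'x at y=-.005',np.polyval(k,-.005))
q=ray('wrist',[(203,125),(442,128)],.052,ci)[:,:2];print(q.round(4),q.mean(0),np.linalg.norm(q[0]-q[1]))
print('reel',ray('wrist',[413,87],.082,ci))
uv=[(238,180),(413,228),(381,323),(218,283)]
P=ray('wrist',uv,.043,ci); q=P[:,:2];print('centre',q.mean(0).round(4),[round(float(np.arctan2(*(v[::-1]))),4) for v in (q[0]-q[3],q[1]-q[2])],[round(float(np.arctan2(-v[0],v[1])),4) for v in (q[0]-q[1],q[3]-q[2])])
E
```

```text
yaw -0.06430164775437869 x at y=-.005 0.6291376749878974
[[ 0.6351  0.101 ]
 [ 0.6206 -0.1118]] [ 0.62783891 -0.00536737] 0.2132625190648958
reel [[ 0.65223636 -0.07736088  0.082     ]]
centre [0.5034 0.0107] [-0.3146, -0.3017] [-0.3269, -0.3235]
```

View pics/w2z.png

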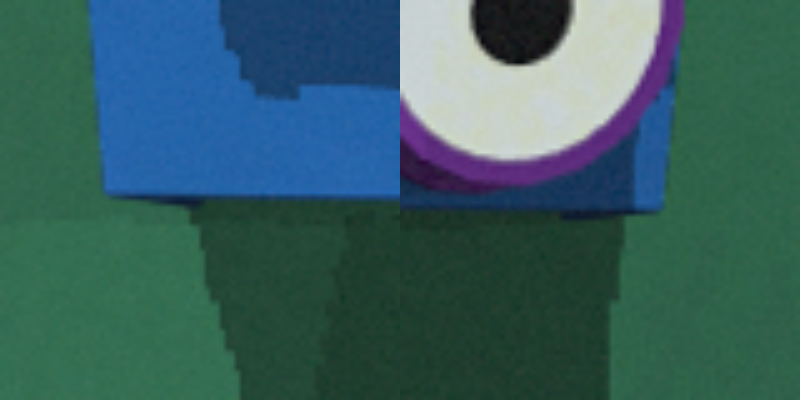

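{"name": "drive_tool", "arguments": {"series": [[100,-0.04,0.006,0,-0.07],[100,-0.04,0.006,0,-0.07],[100,-0.035,0.006,0,-0.07],[100,-0.01,0,0,-0.05],[100,0,0,0,0],[100,0,0,-0.04,0],[100,0,0,-0.04,0],[100,0,0,-0.04,0],[100,0,0,-0.03,0],[100,0,0,0,0]]}}

```text
clock: 4.05
position: [0.4145, 0.0153, 0.0806]
tool_rot: [3.141, -0.017, -0.327]
force: [-0.1, -0.1, 0.4]
grip_width: 0.0857
```

{"name": "drive_tool", "arguments": {"series": [[100,0,0.002,-0.03,0],[100,0,0.001,-0.025,0],[100,0,0,-0.015,0.005],[100,0,0,-0.005,0],[100,0,0,0,0]]}}

```text
clock: 4.55
position: [0.4196, 0.0176, 0.0082]
tool_rot: [-3.141, -0.023, -0.319]
force: [-1.1, 0.4, -0.8]
grip_width: 0.0852
```

```bash
python3 - <<'E'
from h import *
s=bot.observe(); print(s['position'],s['tool_rot'])
save('wrist','w3');save('side','s3')
a=cv2.imread('pics/w3.png');b=cv2.imread('pics/s3.png')[160:340,260:500]
cv2.imwrite('pics/c3.png',np.vstack([cv2.resize(a,(400,300)),cv2.resize(b,(400,300))]))
E
```

```text
[0.41957157 0.01755947 0.00818742] [-3.14096508 -0.02303415 -0.31947537]
```

View pics/c3.png

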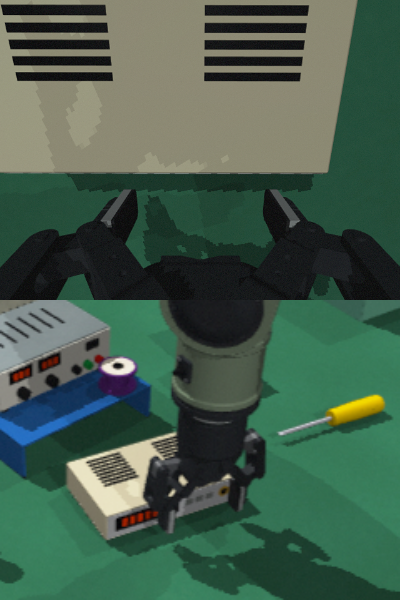

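{"name": "drive_tool", "arguments": {"series": [[100,0.003,-0.001,0,0],[100,0.003,-0.001,0,0],[100,0.003,-0.001,0,0],[100,0.003,-0.001,0,0],[100,0.003,-0.001,0,0],[100,0.003,-0.001,0,0],[100,0.002,-0.001,0,0],[100,0,0,0,0]]}}

```text
clock: 5.45
position: [0.4417, 0.01, 0.0112]
tool_rot: [-3.14, -0.025, -0.32]
force: [-0.1, -0.1, -0.1]
grip_width: 0.0856
```

```bash
cat > look.py <<'E'
import sys
from h import *
t=sys.argv[1]
s=bot.observe(); print(s['clock'],s['position'].round(4),s['tool_rot'].round(4),s['force'].round(1))
np.save('ci_'+t+'.npy',bot.camera_info('wrist'),allow_pickle=True)
save('wrist','w'+t);save('side','s'+t)
a=cv2.imread(f'pics/w{t}.png');b=cv2.imread(f'pics/s{t}.png')[160:310,220:420]
cv2.imwrite(f'pics/c{t}.png',np.hstack([cv2.resize(a,(400,300)),cv2.resize(b,(400,300))]))
E
python3 look.py 4
```

```text
5.45 [0.4417 0.01   0.0112] [-3.1397 -0.0248 -0.3196] [-0.1 -0.1 -0.1]
```

View pics/c4.png

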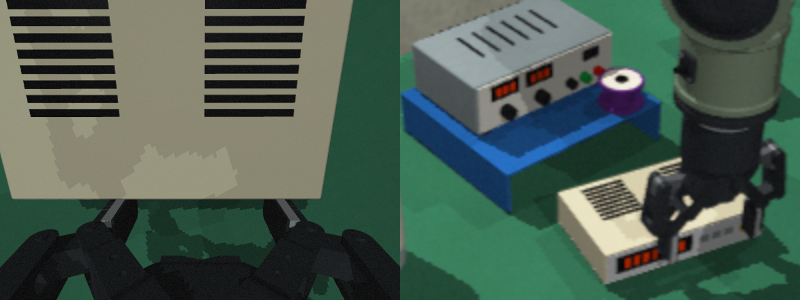

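```bash
cat > edge.py <<'E'
# front-edge line of the counter's top (z=.043): lowest beige pixel per column
import sys
from h import *
t=sys.argv[1]; ci=np.load(f'ci_{t}.npy',allow_pickle=True).item(); a=cv2.imread(f'pics/w{t}.png')
h=cv2.cvtColor(a,cv2.COLOR_BGR2HSV).astype(int); m=(h[...,0]>14)&(h[...,0]<34)&(h[...,2]>95)&(h[...,1]<110)
m=cv2.morphologyEx(m.astype(np.uint8),cv2.MORPH_OPEN,np.ones((5,5)))>0
n,l,st,_=cv2.connectedComponentsWithStats(m.astype(np.uint8)); k=1+st[1:,4].argmax(); m=l==k
us=np.where(m.sum(0)>20)[0]; pts=np.array([(u,np.where(m[:,u])[0].max()+.5) for u in us]); 
P=ray('wrist',pts,.043,ci)[:,:2]
# robust line
best=None
for i in range(300):
    i,j=np.random.default_rng(i).choice(len(P),2,False); d=P[j]-P[i]; 
    if np.linalg.norm(d)<.03: continue
    nn=np.array([-d[1],d[0]])/np.linalg.norm(d); c=np.abs((P-P[i])@nn)<.0008
    if best is None or c.sum()>best.sum(): best=c
Q=P[best]; mu=Q.mean(0); d=np.linalg.svd(Q-mu)[2][0]; d=d if d[1]>0 else -d
print('bbox',st[k][:4],'inl',best.mean().round(2),'yaw',round(float(np.arctan2(-d[0],d[1])),4))
e=sorted((Q-mu)@d); print('ends L',(mu+e[-1]*d).round(4),'R',(mu+e[0]*d).round(4),'len',round(float(e[-1]-e[0]),4))
R0=np.array([.6295,-.005]); y=-.066; X=np.array([np.cos(y),np.sin(y)]);Y=np.array([-X[1],X[0]])
for nme,p in(('L',mu+e[-1]*d),('R',mu+e[0]*d),('mid',mu),('tcp',bot.observe()['position'][:2])): print(nme,'riser frame',((p-R0)@X).round(4),((p-R0)@Y).round(4))
E
python3 edge.py 4; python3 edge.py 1
```

```text
bbox [  0   0 565 319] inl 0.88 yaw -0.3148
ends L [0.485 0.111] R [ 0.4297 -0.0588] len 0.1786
L riser frame -0.1518 0.1062
R riser frame -0.1958 -0.0668
mid riser frame -0.1738 0.0196
tcp riser frame -0.1883 0.0025Traceback (most recent call last):
  File "edge.py", line 4, in <module>
    t=sys.argv[1]; ci=np.load(f'ci_{t}.npy',allow_pickle=True).item(); a=cv2.imread(f'pics/w{t}.png')
                      ~~~~~~~^^^^^^^^^^^^^^^^^^^^^^^^^^^^^^^^^
    fid = stack.enter_context(open(os.fspath(file), "rb"))
                              ~~~~^^^^^^^^^^^^^^^^^^^^^^^
FileNotFoundError: [Errno 2] No such file or directory: 'ci_1.npy'
```

{"name": "drive_tool", "arguments": {"series": [[100,0.0024,-0.0016,-0.001,0.0125],[100,0.0024,-0.0016,-0.001,0.0125],[100,0.0024,-0.0016,-0.001,0.0125],[100,0.0024,-0.0016,0,0.0125],[100,0.0025,-0.0015,0,0.0125],[100,0.0025,-0.0015,0,0.0125],[100,0.0025,-0.0014,0,0.0125],[100,0.0025,-0.0014,0,0.0125],[100,0.0025,-0.0014,0,0.0125],[100,0,0,0,0]]}}

```text
clock: 6.55
position: [0.458, -0.0048, 0.0068]
tool_rot: [3.138, -0.013, -0.199]
force: [0.4, -0.0, 0.6]
grip_width: 0.0854
```

```bash
python3 look.py 5; python3 edge.py 5
```

```text
6.55 [ 0.458  -0.0048  0.0068] [ 3.1379 -0.0129 -0.1994] [ 0.4 -0.   0.6]
bbox [  0   0 573 326] inl 0.9 yaw -0.1957
ends L [0.4897 0.1021] R [ 0.4549 -0.0731] len 0.1786
L riser frame -0.1466 0.0976
R riser frame -0.1697 -0.0795
mid riser frame -0.1581 0.0094
tcp riser frame -0.171 -0.011
```

View pics/c5.png

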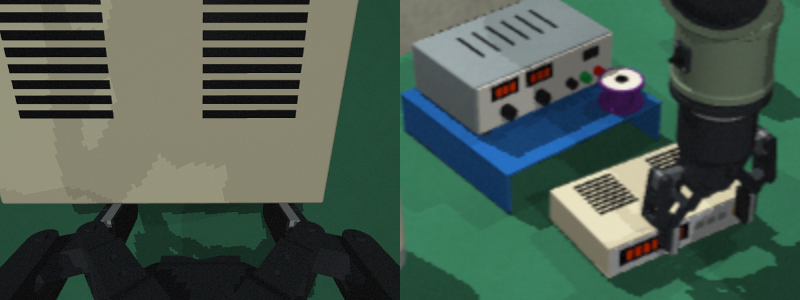

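{"name": "drive_tool", "arguments": {"series": [[100,0.0026,-0.0013,0,0.0125],[100,0.0026,-0.0013,0,0.0125],[100,0.0026,-0.0013,0,0.0125],[100,0.0026,-0.0012,0,0.0125],[100,0.0026,-0.0012,0,0.0125],[100,0.0026,-0.0012,0,0.0125],[100,0.0026,-0.0011,0,0.0125],[100,0.0026,-0.0011,0,0.0125],[100,0.0026,-0.001,0,0.0125],[100,0.0026,-0.001,0,0.0125],[100,0,0,0,0]]}}

```text
clock: 7.75
position: [0.4786, -0.0178, 0.0061]
tool_rot: [3.133, -0.0, -0.066]
force: [0.2, 0.3, 0.4]
grip_width: 0.0852
```

```bash
python3 look.py 6; python3 edge.py 6
```

```text
7.75 [ 0.4786 -0.0178  0.0061] [ 3.133e+00 -5.000e-04 -6.590e-02] [0.2 0.3 0.4]
bbox [  0   0 577 329] inl 0.9 yaw -0.063
ends L [0.4961 0.0925] R [ 0.4849 -0.0856] len 0.1785
L riser frame -0.1395 0.0885
R riser frame -0.139 -0.09
mid riser frame -0.1392 -0.0003
tcp riser frame -0.1497 -0.0226
```

View pics/c6.png

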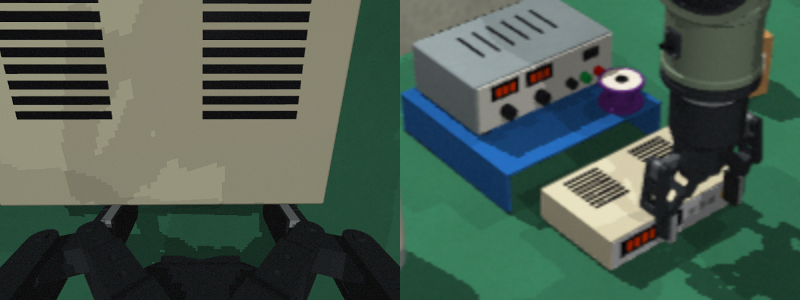

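{"name": "drive_tool", "arguments": {"series": [[100,-0.005,0,0,0],[100,-0.006,0.001,0,0],[100,-0.004,0,0.002,0],[100,0,0,0.002,0],[100,0.001,0.015,0.001,0],[100,0.001,0.015,0,0],[100,0.001,0.016,0,0],[100,0,0,0,0]]}}

```text
clock: 8.65
position: [0.4658, 0.0306, 0.0125]
tool_rot: [3.133, -0.003, -0.068]
force: [-0.2, -1.4, 0.9]
grip_width: 0.0855
```

```bash
python3 look.py 7; python3 edge.py 7
```

```text
8.65 [0.4658 0.0306 0.0125] [ 3.1333e+00 -3.1000e-03 -6.7900e-02] [-0.2 -1.4  0.9]
bbox [112   0 528 279] inl 0.95 yaw -0.0622
ends L [0.496  0.0926] R [ 0.4851 -0.0826] len 0.1755
L riser frame -0.1396 0.0886
R riser frame -0.139 -0.087
mid riser frame -0.1393 0.0012
tcp riser frame -0.1659 0.0226
```

View pics/c7.png

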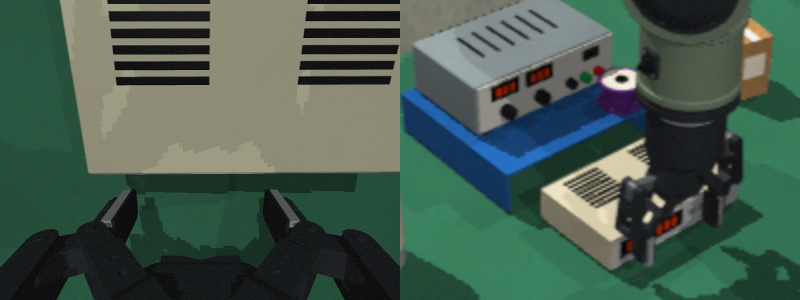

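{"name": "drive_tool", "arguments": {"series": [[100,0.004,-0.0003,0,0.001],[100,0.004,-0.0003,0,0],[100,0.004,-0.0003,0,0],[100,0.003,-0.0002,0,0],[100,0.004,-0.0003,0,0],[100,0.004,-0.0003,0,0],[100,0.004,-0.0003,0,0],[100,0.004,-0.0003,0,0],[100,0.004,-0.0003,0,0],[100,0.004,-0.0003,0,0],[100,0.004,-0.0003,0,0],[100,0,0,0,0]]}}

```text
clock: 9.95
position: [0.5049, 0.0206, 0.0114]
tool_rot: [3.127, 0.011, -0.074]
force: [0.4, 0.3, -0.4]
grip_width: 0.0856
```

```bash
python3 look.py 8; python3 edge.py 8
```

```text
9.95 [0.5049 0.0206 0.0114] [ 3.1273  0.0113 -0.0738] [ 0.4  0.3 -0.4]
bbox [ 76   0 564 321] inl 0.88 yaw -0.072
ends L [0.5209 0.089 ] R [ 0.5081 -0.0889] len 0.1784
L riser frame -0.1146 0.0867
R riser frame -0.1156 -0.0917
mid riser frame -0.1151 -0.0019
tcp riser frame -0.126 0.0173
```

View pics/c8.png

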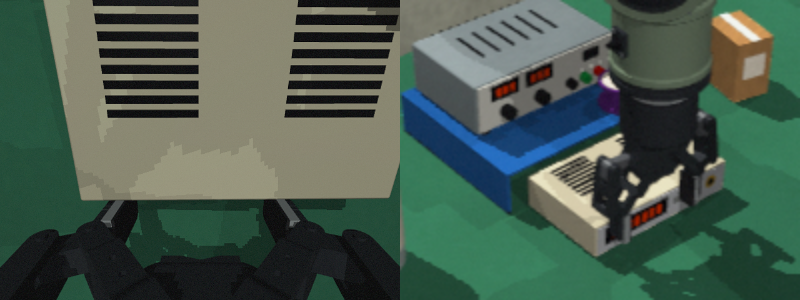

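{"name": "drive_tool", "arguments": {"series": [[100,0.004,0.0002,0,0.002],[100,0.004,0.0002,0,0.002],[100,0.004,0.0002,0,0.002],[100,0.004,0.0002,0,0.001],[100,0.004,0.0002,0,0.001],[100,0.004,0.0002,0,0.001],[100,0.004,0.0002,0,0.001],[100,0.004,0.0002,0,0.001],[100,0.004,0.0002,0,0.001],[100,0.004,0.0002,0,0.001],[100,0.004,0.0002,0,0.001],[100,0,0,0,0]]}}

```text
clock: 11.25
position: [0.5413, 0.02, 0.0106]
tool_rot: [3.12, 0.03, -0.062]
force: [-0.7, 0.6, 0.0]
grip_width: 0.0853
```

```bash
python3 look.py 9; python3 edge.py 9
```

```text
11.25 [0.5413 0.02   0.0106] [ 3.1199  0.0302 -0.0615] [-0.7  0.6  0. ]
bbox [ 81  80 559 243] inl 0.89 yaw -0.061
ends L [0.5571 0.0891] R [ 0.5462 -0.0893] len 0.1788
L riser frame -0.0784 0.0891
R riser frame -0.0775 -0.0896
mid riser frame -0.078 0.0007
tcp riser frame -0.0897 0.0192
```

View pics/c9.png

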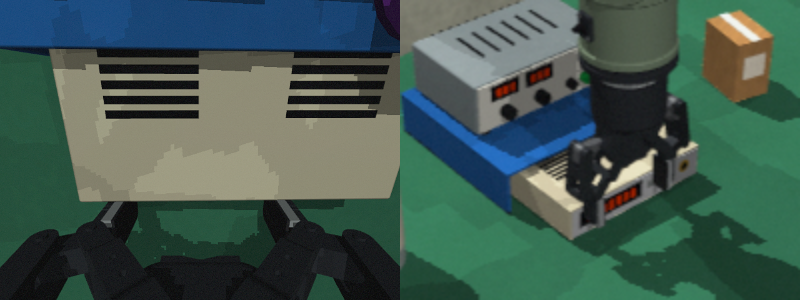

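```bash
cat > rel.py <<'E'
import sys
from h import *
t=sys.argv[1]; ci=np.load(f'ci_{t}.npy',allow_pickle=True).item(); a=cv2.imread(f'pics/w{t}.png')
h=cv2.cvtColor(a,cv2.COLOR_BGR2HSV).astype(int)
m=(h[...,0]>100)&(h[...,0]<120)&(h[...,1]>120)&(h[...,2]>50); m[330:]=0
us=[u for u in range(20,620) if m[:,u].sum()>8]
pts=np.array([(u,np.where(m[:,u])[0].max()+.5) for u in us])
for z in(.052,.048):
    P=ray('wrist',pts,z,ci)[:,:2]; b=np.ones(len(P),bool)
    for i in range(6):
        k=np.polyfit(P[b,1],P[b,0],1); r=np.abs(np.polyval(k,P[:,1])-P[:,0]); b=r<max(.0008,np.median(r))
    print('z',z,'yaw',-np.arctan(k[0]).round(4),'x at y-.005',np.polyval(k,-.005).round(4),b.mean().round(2),'rows',pts[0],pts[-1])
E
python3 rel.py 9; python3 rel.py 2
```

```text
z 0.052 yaw -0.0672 x at y-.005 0.6291 0.98 rows [20.  75.5] [619.   82.5]
z 0.048 yaw -0.0672 x at y-.005 0.6295 0.98 rows [20.  75.5] [619.   82.5]Traceback (most recent call last):
  File "rel.py", line 3, in <module>
    t=sys.argv[1]; ci=np.load(f'ci_{t}.npy',allow_pickle=True).item(); a=cv2.imread(f'pics/w{t}.png')
                      ~~~~~~~^^^^^^^^^^^^^^^^^^^^^^^^^^^^^^^^^
    fid = stack.enter_context(open(os.fspath(file), "rb"))
                              ~~~~^^^^^^^^^^^^^^^^^^^^^^^
FileNotFoundError: [Errno 2] No such file or directory: 'ci_2.npy'
```

View pics/w9.png

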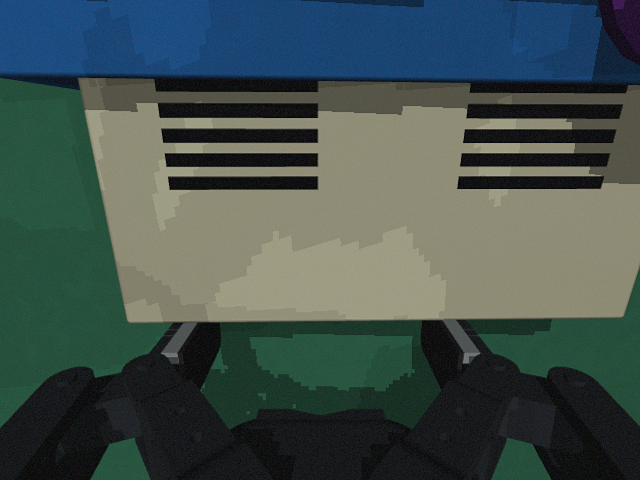

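{"name": "drive_tool", "arguments": {"series": [[100,0.004,0,0,-0.001],[100,0.004,0,0,-0.001],[100,0.004,0,0,0],[100,0.004,0,0,0],[100,0.004,0,0,0],[100,0.004,0,0,0],[100,0.004,0,0,0],[100,0.004,0,0,0],[100,0.004,0,0,0],[100,0.004,0,0,0],[100,0.004,0,0,0],[100,0,0,0,0]]}}

```text
clock: 12.55
position: [0.5788, 0.019, 0.0104]
tool_rot: [3.115, 0.047, -0.065]
force: [0.0, 0.3, -0.7]
grip_width: 0.0857
```

```bash
python3 look.py 10; python3 edge.py 10; python3 rel.py 10
```

```text
12.55 [0.5788 0.019  0.0104] [ 3.1151  0.0467 -0.0652] [ 0.   0.3 -0.7]
bbox [107 221 533 103] inl 0.94 yaw -0.0649
ends L [0.5954 0.0881] R [ 0.5838 -0.09  ] len 0.1784
L riser frame -0.0402 0.0906
R riser frame -0.04 -0.0878
mid riser frame -0.0401 0.0025
tcp riser frame -0.0522 0.0207
z 0.052 yaw -0.0694 x at y-.005 0.6292 1.0 rows [ 20.  214.5] [619.  219.5]
z 0.048 yaw -0.0694 x at y-.005 0.628 1.0 rows [ 20.  214.5] [619.  219.5]
```

View pics/c10.png

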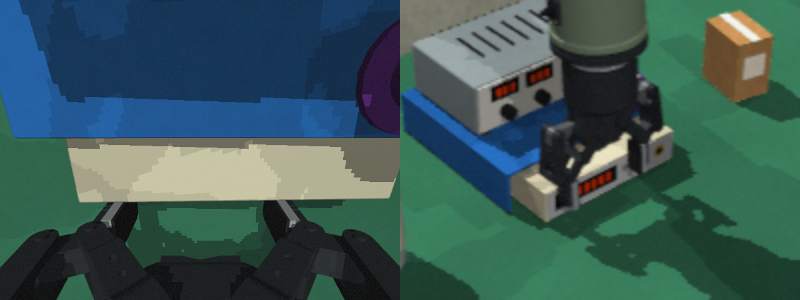

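{"name": "drive_tool", "arguments": {"series": [[100,-0.004,0,0,0],[100,-0.003,0,0,0],[100,0,0.003,0.004,-0.001],[100,0,0.003,0.003,-0.001],[100,0.003,0,0,-0.001],[100,0.003,0,0,0],[100,0,0,0,0]]}}

```text
clock: 13.35
position: [0.5783, 0.026, 0.0185]
tool_rot: [3.116, 0.044, -0.068]
force: [-0.2, 0.3, 0.7]
grip_width: 0.0852
```

```bash
python3 look.py 11; python3 edge.py 11; python3 rel.py 11
```

```text
13.35 [0.5783 0.026  0.0185] [ 3.1157  0.0441 -0.0676] [-0.2  0.3  0.7]
bbox [140 210 500 100] inl 0.94 yaw -0.0652
ends L [0.5954 0.088 ] R [ 0.5837 -0.0902] len 0.1785
L riser frame -0.0402 0.0905
R riser frame -0.04 -0.088
mid riser frame -0.0401 0.0022
tcp riser frame -0.0535 0.0274
z 0.052 yaw -0.0687 x at y-.005 0.6292 0.93 rows [20.  31.5] [619.  209.5]
z 0.048 yaw -0.0687 x at y-.005 0.6282 0.93 rows [20.  31.5] [619.  209.5]
```

View pics/w11.png

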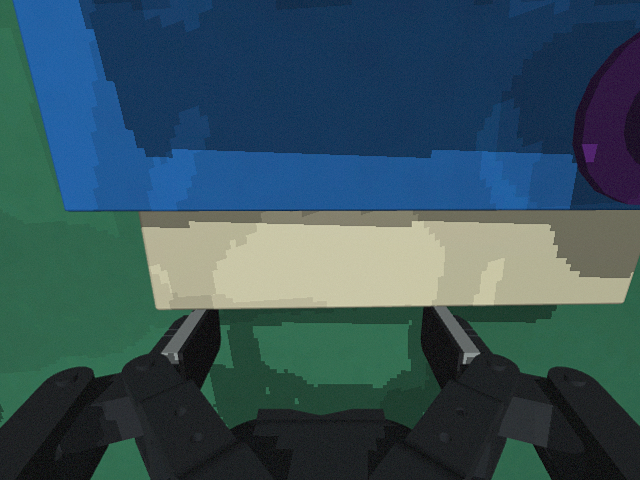

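{"name": "drive_tool", "arguments": {"series": [[100,0.004,0,-0.0003,0],[100,0.004,0,0,0],[100,0.004,0,0,0],[100,0.004,0,0,0],[100,0.004,0,0,0],[100,0.004,0,0,0],[100,0.004,0,0,0],[100,0.004,0,0,0],[100,0.003,0,0,0],[100,0,0,0,0]]}}

```text
clock: 14.45
position: [0.6063, 0.0244, 0.0167]
tool_rot: [3.111, 0.064, -0.071]
force: [0.6, -0.8, 0.3]
grip_width: 0.0854
```

```bash
python3 look.py 12; python3 edge.py 12; python3 rel.py 12
```

```text
14.45 [0.6063 0.0244 0.0167] [ 3.1106  0.0645 -0.0708] [ 0.6 -0.8  0.3]
z 0.052 yaw -0.0689 x at y-.005 0.6293 0.89 rows [20.  73.5] [619.  140.5]
z 0.048 yaw -0.0689 x at y-.005 0.6271 0.89 rows [20.  73.5] [619.  140.5]Traceback (most recent call last):
  File "edge.py", line 9, in <module>
    P=ray('wrist',pts,.043,ci)[:,:2]
      ~~~^^^^^^^^^^^^^^^^^^^^^
  File "h.py", line 8, in ray
    d=np.c_[(px[:,0]-c['cx'])/c['fx'],(px[:,1]-c['cy'])/c['fy'],np.ones(len(px))]@T[:3,:3].T
             ~~^^^^^
IndexError: index 0 is out of bounds for axis 1 with size 0
```

View pics/w12.png

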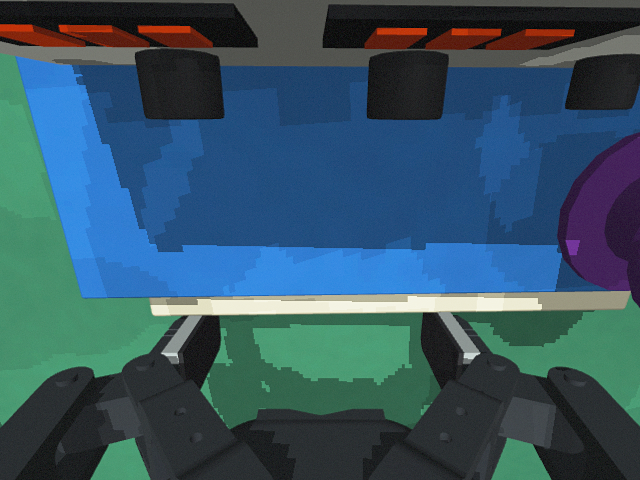

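View pics/s12.png

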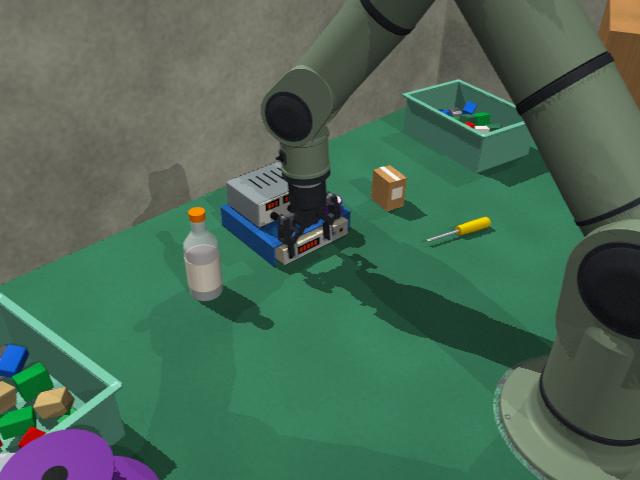

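```bash
cat > man.py <<'E'
import sys,json
from h import *
t=sys.argv[1]; ci=np.load(f'ci_{t}.npy',allow_pickle=True).item(); a=cv2.imread(f'pics/w{t}.png').astype(int)
u0,u1,v0,v1=map(int,sys.argv[2:6])
# per column, riser edge = last blue; counter edge = last bright low-sat (b<r) pixel
b,g,r=a[...,0],a[...,1],a[...,2]
blue=(b>r+40)&(b>g+15); bei=(r>g-5)&(r>b)&(r>85)
out={}
for n,m,z in(('riser',blue,.052),('counter',bei,.043)):
    pts=[(u,np.where(m[v0:v1,u])[0].max()+v0+.5) for u in range(u0,u1) if m[v0:v1,u].any()]
    P=ray('wrist',pts,z,ci)[:,:2]; 
    X=np.array([np.cos(-.067),np.sin(-.067)]);Y=np.array([-X[1],X[0]]); Q=P-[.6292,-.005]; q=np.c_[Q@X,Q@Y]
    bb=np.ones(len(q),bool)
    for i in range(6):
        k=np.polyfit(q[bb,1],q[bb,0],1); e=abs(np.polyval(k,q[:,1])-q[:,0]); bb=e<max(.0006,np.median(e))
    print(n,'x_r at y=-.08,0,.08',np.polyval(k,[-.08,0,.08]).round(4),'slope',k[0].round(4),'yrange',q[bb,1].min().round(4),q[bb,1].max().round(4),len(pts),bb.mean().round(2))
E
python3 man.py 12 100 636 280 330;python3 man.py 11 100 636 180 330; python3 man.py 10 100 636 180 335
```

```text
riser x_r at y=-.08,0,.08 [-0.      0.0001  0.0002] slope 0.0017 yrange -0.0764 0.1025 527 1.0
counter x_r at y=-.08,0,.08 [-0.0131 -0.0128 -0.0126] slope 0.0036 yrange -0.0872 0.0911 481 0.98
riser x_r at y=-.08,0,.08 [-0.0001  0.      0.0002] slope 0.0016 yrange -0.0724 0.0977 536 1.0
counter x_r at y=-.08,0,.08 [-0.0397 -0.0399 -0.0401] slope -0.0021 yrange -0.0878 0.0902 497 0.94
riser x_r at y=-.08,0,.08 [-0.0001  0.      0.0001] slope 0.0012 yrange -0.072 0.0864 536 1.0
counter x_r at y=-.08,0,.08 [-0.0397 -0.0399 -0.0401] slope -0.0023 yrange -0.0876 0.0904 531 0.93
```

{"name": "drive_tool", "arguments": {"series": [[100,-0.008,0,0,0],[100,-0.008,0,0,0],[100,-0.008,0,0,0],[100,-0.008,0,0,0],[100,-0.008,0,0,0],[100,-0.008,0,0,0],[100,0,0,0,0]]}}

```text
clock: 15.25
position: [0.5535, 0.0243, 0.0167]
tool_rot: [3.111, 0.064, -0.07]
force: [0.5, -0.4, -0.6]
grip_width: 0.0853
```

```bash
python3 look.py 13; python3 man.py 13 100 636 50 330; python3 -c "
from h import *
print(bot.observe()['qpos'].round(3))"
```

```text
15.25 [0.5535 0.0243 0.0167] [ 3.1108  0.0636 -0.0703] [ 0.5 -0.4 -0.6]
riser x_r at y=-.08,0,.08 [-0.0004 -0.0002  0.    ] slope 0.0027 yrange -0.0656 0.0873 536 1.0
counter x_r at y=-.08,0,.08 [-0.0135 -0.0131 -0.0128] slope 0.0043 yrange -0.0781 0.0911 532 0.98
[ 1.000e-03  7.570e-01 -2.290e-01  1.853e+00  2.920e-01  6.340e-01
 -2.055e+00]
```

View pics/c13.png

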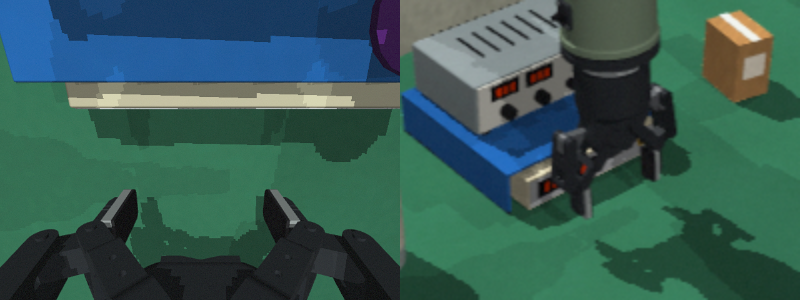

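{"name": "drive_tool", "arguments": {"series": [[100,0.012,-0.001,0,0],[100,0.012,-0.001,0,0],[100,0.012,-0.0005,0,0],[100,0.006,0,0,0],[100,0.003,0,0,0],[100,0,0,0,0]]}}

```text
clock: 15.95
position: [0.6027, 0.0219, 0.0167]
tool_rot: [3.111, 0.061, -0.071]
force: [-0.1, -0.4, -0.3]
grip_width: 0.0853
```

```bash
python3 look.py 14; python3 man.py 14 100 636 250 330
```

```text
15.95 [0.6027 0.0219 0.0167] [ 3.1114  0.0615 -0.0706] [-0.1 -0.4 -0.3]
riser x_r at y=-.08,0,.08 [-0.0001  0.0001  0.0002] slope 0.0018 yrange -0.0757 0.099 523 1.0
counter x_r at y=-.08,0,.08 [-0.0132 -0.0129 -0.0125] slope 0.0041 yrange -0.0867 0.0911 486 0.98
```

{"name": "drive_tool", "arguments": {"series": [[100,0.003,0,0,0],[100,0.003,0,0,0],[100,0.003,0,0,0],[100,0.003,0,0,0],[100,0.002,0,0,0],[100,0,0,0,0]]}}

```text
clock: 16.65
position: [0.6136, 0.0217, 0.0167]
tool_rot: [3.11, 0.069, -0.071]
force: [-0.2, 0.3, 0.3]
grip_width: 0.0854
```

```bash
python3 look.py 15; python3 man.py 15 100 636 280 330
```

```text
16.65 [0.6136 0.0217 0.0167] [ 3.1096  0.0686 -0.0708] [-0.2  0.3  0.3]
riser x_r at y=-.08,0,.08 [-0.0002  0.      0.0002] slope 0.0024 yrange -0.0686 0.102 507 0.97Traceback (most recent call last):
  File "man.py", line 11, in <module>
    P=ray('wrist',pts,z,ci)[:,:2];
      ~~~^^^^^^^^^^^^^^^^^^
  File "h.py", line 8, in ray
    d=np.c_[(px[:,0]-c['cx'])/c['fx'],(px[:,1]-c['cy'])/c['fy'],np.ones(len(px))]@T[:3,:3].T
             ~~^^^^^
IndexError: index 0 is out of bounds for axis 1 with size 0
```

View pics/w15.png

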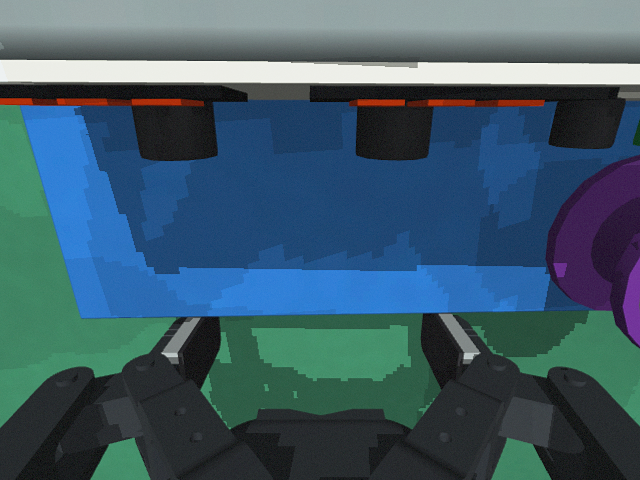

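{"name": "drive_tool", "arguments": {"series": [[100,0.002,0,0,0],[100,0.002,0,0,0],[100,0,0,0,0]]}}

```text
clock: 17.05
position: [0.6167, 0.0216, 0.0166]
tool_rot: [3.109, 0.071, -0.071]
force: [-1.1, -0.2, 1.7]
grip_width: 0.085
```

{"name": "drive_tool", "arguments": {"series": [[100,-0.008,0,0,0],[100,-0.015,0,0,0],[100,-0.02,0,0,0],[100,-0.02,0,0,0],[100,-0.02,0,0,0],[100,-0.02,0,0,0],[100,-0.01,0,0,0],[100,0,0,0,0]]}}

```text
clock: 17.85
position: [0.4987, 0.0218, 0.0171]
tool_rot: [3.111, 0.066, -0.07]
force: [-0.0, 0.3, -0.4]
grip_width: 0.0856
```

```bash
python3 look.py 16
```

```text
17.85 [0.4987 0.0218 0.0171] [ 3.1109  0.0656 -0.0703] [-0.   0.3 -0.4]
```

View pics/w16.png

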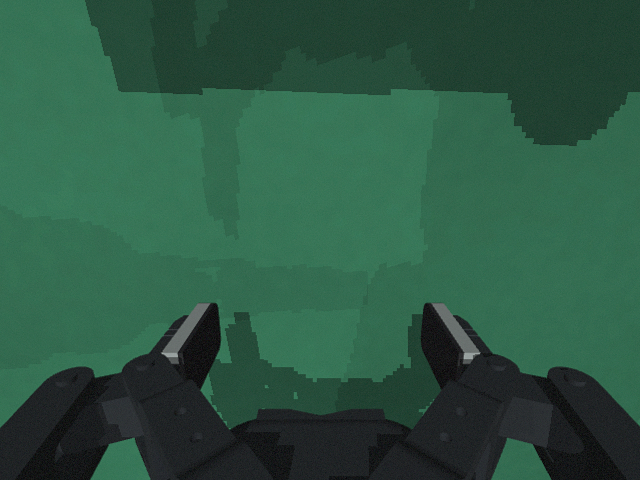

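View pics/s16.png

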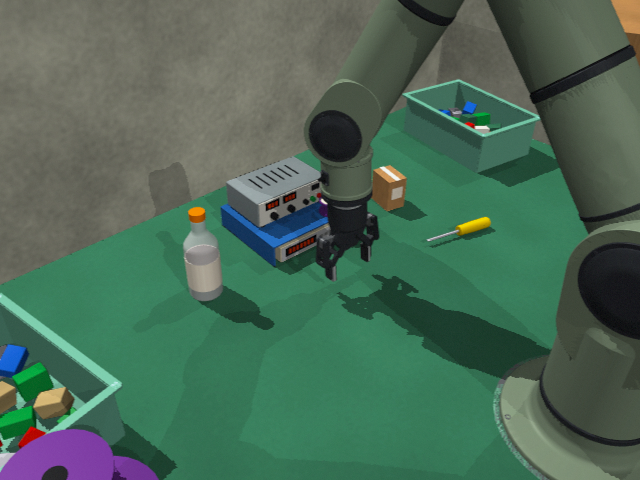

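{"name": "drive_tool", "arguments": {"series": [[100,0.01,0,0.04,0],[100,0.01,0,0.04,0],[100,0.01,0,0.03,0],[100,0,0,0,0]]}}

```text
clock: 18.35
position: [0.5339, 0.0224, 0.1309]
tool_rot: [3.113, 0.064, -0.07]
force: [-0.4, -0.7, -1.3]
grip_width: 0.0854
```

```bash
python3 look.py 17;
```

```text
18.35 [0.5339 0.0224 0.1309] [ 3.1128  0.0641 -0.0705] [-0.4 -0.7 -1.3]
```

View pics/w17.png

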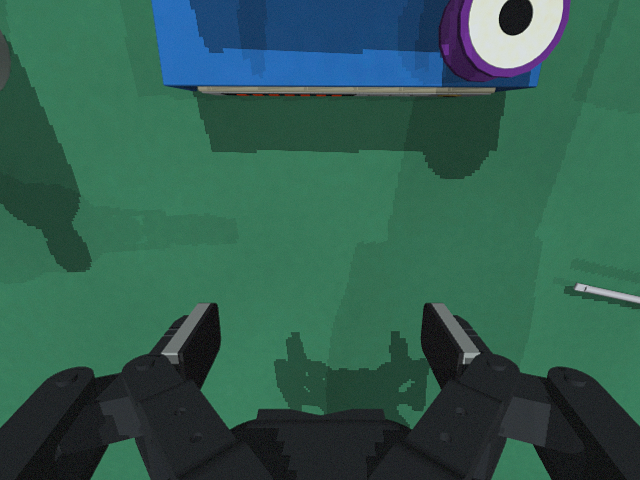

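```bash
python3 - <<'E'
from h import *
a=cv2.imread('pics/w17.png')
cv2.imwrite('pics/w17z.png',np.vstack([cv2.resize(a[75:110,155:355],None,fx=4,fy=8,interpolation=cv2.INTER_NEAREST),cv2.resize(a[75:110,350:550],None,fx=4,fy=8,interpolation=cv2.INTER_NEAREST)]))
ci=np.load('ci_17.npy',allow_pickle=True).item()
yw=-.068;X=np.array([np.cos(yw),np.sin(yw)]);Y=np.array([-X[1],X[0]])
def pr(x,y,z): return proj('wrist',[*(np.array([.6292,-.005])+x*X+y*Y),z],ci)[0].round(1)
for y in(-.085,-.0,.088):
    print(y,'riser top',pr(0,y,.052),'bot',pr(0,y,.048),'ctop d=-3,-2,-1,0',[pr(d,y,.043).tolist() for d in(-.003,-.002,-.001,0)],'cbot',[pr(d,y,.006).tolist() for d in(-.003,-.002,-.001,0)])
E
```

```text
-0.085 riser top [500.   85.7] bot [496.5  86.2] ctop d=-3,-2,-1,0 [[491.4, 92.2], [491.7, 90.4], [492.0, 88.6], [492.3, 86.8]] cbot [[465.7, 95.0], [465.9, 93.5], [466.1, 91.9], [466.3, 90.4]]
-0.0 riser top [354.2  85.2] bot [353.3  85.7] ctop d=-3,-2,-1,0 [[352.2, 91.8], [352.2, 90.0], [352.3, 88.1], [352.4, 86.3]] cbot [[346.1, 94.7], [346.1, 93.1], [346.2, 91.6], [346.2, 90.0]]
0.088 riser top [199.5  84.7] bot [201.6  85.2] ctop d=-3,-2,-1,0 [[204.6, 91.4], [204.4, 89.5], [204.2, 87.7], [204.0, 85.8]] cbot [[219.8, 94.4], [219.6, 92.8], [219.5, 91.2], [219.3, 89.6]]
```

View pics/w17z.png

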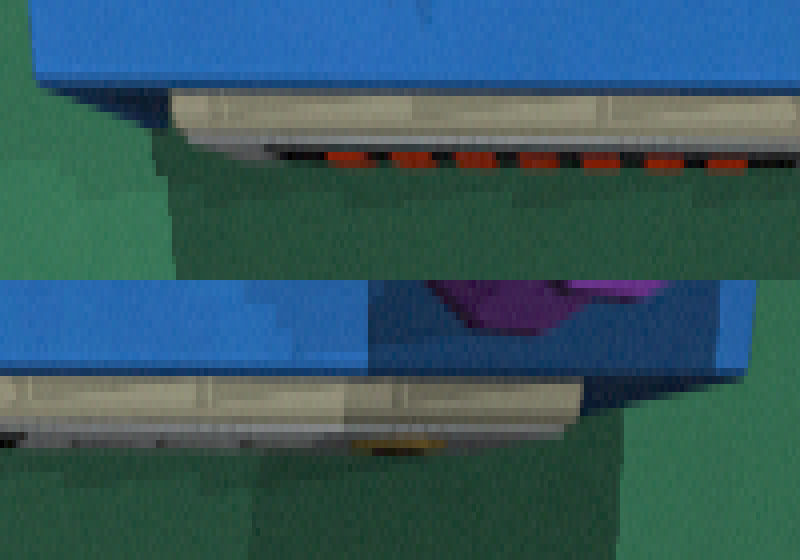

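```bash
python3 - <<'E'
import cv2
a=cv2.imread('pics/w17.png')
for u in(210,240,270,300,340,380,400,440,470,488): print(u,[tuple(map(int,a[v,u])) for v in range(84,97)])
E
```

```text
210 [(168, 99, 34), (116, 65, 21), (102, 102, 97), (110, 131, 133), (109, 129, 132), (102, 121, 124), (109, 127, 128), (102, 111, 109), (116, 113, 112), (90, 88, 87), (57, 69, 43), (53, 72, 37), (55, 69, 32)]
240 [(179, 104, 44), (128, 74, 26), (86, 80, 71), (107, 123, 127), (121, 141, 144), (116, 138, 141), (108, 129, 132), (94, 108, 108), (128, 128, 124), (59, 56, 47), (9, 34, 133), (18, 37, 95), (52, 66, 42)]
270 [(181, 106, 43), (132, 75, 27), (85, 72, 56), (104, 123, 126), (105, 125, 126), (111, 134, 136), (111, 131, 133), (91, 108, 111), (137, 134, 130), (67, 68, 61), (26, 37, 113), (3, 35, 101), (55, 70, 51)]
300 [(183, 108, 42), (136, 81, 27), (83, 60, 43), (117, 141, 143), (122, 145, 147), (121, 142, 144), (113, 135, 134), (99, 117, 120), (135, 135, 133), (77, 75, 73), (28, 29, 58), (19, 26, 59), (56, 71, 43)]
340 [(188, 110, 40), (145, 84, 33), (89, 55, 32), (102, 118, 123), (121, 143, 146), (121, 143, 146), (113, 133, 135), (106, 123, 128), (117, 124, 119), (97, 94, 87), (36, 38, 58), (5, 29, 129), (41, 62, 72)]
380 [(181, 106, 35), (151, 88, 33), (96, 59, 25), (100, 113, 
[... 265 characters left out ...]
2), (106, 127, 131), (96, 108, 109), (123, 122, 119), (87, 86, 84), (82, 80, 80), (59, 70, 46)]
440 [(182, 107, 42), (166, 98, 39), (114, 68, 31), (79, 80, 77), (104, 124, 125), (104, 122, 126), (100, 119, 118), (85, 102, 102), (69, 80, 82), (108, 108, 106), (67, 67, 66), (29, 58, 68), (34, 54, 45)]
470 [(98, 60, 33), (91, 54, 19), (75, 46, 20), (67, 66, 63), (86, 100, 104), (98, 118, 120), (101, 119, 120), (90, 106, 105), (71, 83, 84), (103, 106, 100), (74, 71, 72), (58, 56, 54), (52, 59, 43)]
488 [(99, 59, 26), (98, 59, 25), (79, 47, 15), (60, 59, 55), (101, 118, 122), (105, 123, 126), (105, 123, 124), (91, 106, 109), (70, 84, 85), (101, 101, 100), (76, 84, 68), (49, 64, 34), (53, 68, 34)]
```

{"name": "drive_tool", "arguments": {"series": [[100,0,0,-0.04,0],[100,0,0,-0.04,0],[100,0,0,-0.025,0],[100,0,0,-0.005,0],[100,0,0,0,0],[100,0.02,0,0,0],[100,0.02,0,0,0],[100,0.015,0,0,0],[100,0.005,0,0,0],[100,0,0,0,0]]}}

```text
clock: 19.45
position: [0.592, 0.0221, 0.0144]
tool_rot: [3.112, 0.071, -0.07]
force: [0.3, -0.0, 0.2]
grip_width: 0.0852
```

{"name": "drive_tool", "arguments": {"series": [[100,0.008,-0.0003,0.002,0],[100,0.007,0,0,0],[100,0.005,0,0,0],[100,0.002,0,0,0],[100,0,0,0,0]]}}

```text
clock: 19.95
position: [0.6148, 0.0218, 0.0178]
tool_rot: [3.112, 0.071, -0.07]
force: [-0.5, -0.1, -0.2]
grip_width: 0.0855
```

{"name": "drive_tool", "arguments": {"series": [[100,0.0015,0,0,0],[100,0.0015,0,0,0],[100,0.001,0,0,0],[100,0,0,0,0]]}}

```text
clock: 20.35
position: [0.6168, 0.0217, 0.0174]
tool_rot: [3.111, 0.075, -0.07]
force: [-1.3, -0.8, -0.1]
grip_width: 0.0852
```

{"name": "drive_tool", "arguments": {"series": [[100,0.0015,0,0,0],[100,0.0015,0,0,0],[100,0.0015,0,0,0],[100,0,0,0,0]]}}

```text
clock: 20.75
position: [0.618, 0.0216, 0.0171]
tool_rot: [3.109, 0.082, -0.07]
force: [0.6, -0.3, 0.6]
grip_width: 0.0857
```

```bash
python3 look.py 18; python3 -c "
import cv2
a=cv2.imread('pics/s18.png')[195:275,215:355];cv2.imwrite('pics/s18z.png',cv2.resize(a,None,fx=5,fy=5,interpolation=cv2.INTER_CUBIC))"
```

```text
20.75 [0.618  0.0216 0.0171] [ 3.1094  0.0825 -0.0702] [ 0.6 -0.3  0.6]
```

View pics/s18z.png

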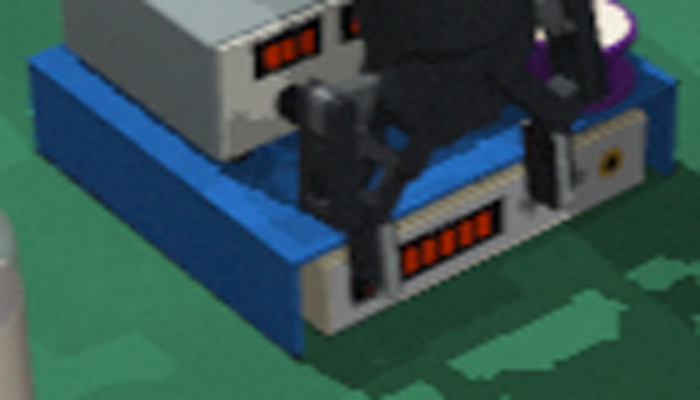

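{"name": "drive_tool", "arguments": {"series": [[100,-0.008,0,0,0],[100,-0.02,0,0,0],[100,-0.025,0,0,0],[100,-0.025,0,0.01,0],[100,-0.02,0,0.02,0],[100,-0.01,0,0.02,0],[100,0,0,0,-0.13],[100,0,0,0,-0.14],[100,0,0,0,-0.14],[100,0,0,0,0]]}}

```text
clock: 21.85
position: [0.5045, 0.0215, 0.0695]
tool_rot: [3.113, 0.075, -0.493]
force: [-0.3, -0.5, 0.9]
grip_width: 0.0854
```

```bash
python3 -c "
from h import *
s=bot.observe();print(s['qpos'].round(3),s['tool_rot'])"
```

```text
[-0.013  0.616 -0.18   1.964  0.133  0.651 -2.337] [ 3.11316703  0.07489322 -0.49339814]
```

{"name": "drive_tool", "arguments": {"series": [[100,0,0,0,0.145],[100,0,0,0,0.145],[100,0,0,0,0.145],[100,0,0,0,0.145],[100,0,0,0,0.145],[100,0,0,0,0.145],[100,0,0,0,0.145],[100,0,0,0,0.145],[100,0,0,0,0.145],[100,0,0,0,0.145],[100,0,0,0,0.145],[100,0,0,0,0.145]]}}

```text
clock: 23.05
position: [0.5053, 0.0231, 0.0701]
tool_rot: [3.11, 0.07, 1.312]
force: [0.1, 0.5, -0.9]
grip_width: 0.0858
```

{"name": "drive_tool", "arguments": {"series": [[100,0,0,0,0.145],[100,0,0,0,0.145],[100,0,0,0,0.145],[100,0,0,0,0.145],[100,0,0,0,0.145],[100,0,0,0,0.145],[100,0,0,0,0.145],[100,0,0,0,0.145],[100,0,0,0,0.145],[100,0,0,0,0.145],[100,0,0,0,0.145],[100,0,0,0,0]]}}

```text
clock: 24.25
position: [0.5068, 0.0251, 0.0718]
tool_rot: [3.104, 0.079, 2.967]
force: [-0.8, 0.0, -0.6]
grip_width: 0.0855
```

{"name": "drive_tool", "arguments": {"series": [[100,0,0,0,0.09],[100,0,0,0,0.012],[100,0,0,-0.03,0],[100,0,0,-0.02,0],[100,0,0,-0.008,0],[100,0,0,-0.002,0],[100,0,0,0,0]]}}

```text
clock: 24.95
position: [0.5081, 0.0262, 0.0118]
tool_rot: [3.103, 0.084, 3.057]
force: [-0.2, 0.8, 0.3]
grip_width: 0.0854
```

```bash
python3 look.py 19; python3 -c "
import cv2
a=cv2.imread('pics/s19.png')[195:275,215:355];cv2.imwrite('pics/s19z.png',cv2.resize(a,None,fx=5,fy=5,interpolation=cv2.INTER_CUBIC))"
```

```text
24.95 [0.5081 0.0262 0.0118] [3.103  0.0844 3.0567] [-0.2  0.8  0.3]
```

View pics/s19z.png

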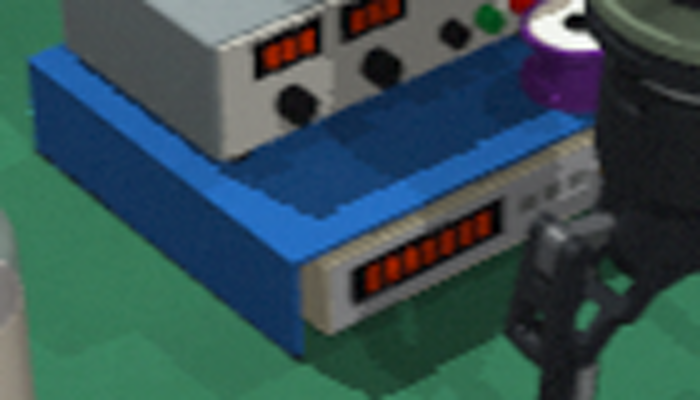

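View pics/s19.png

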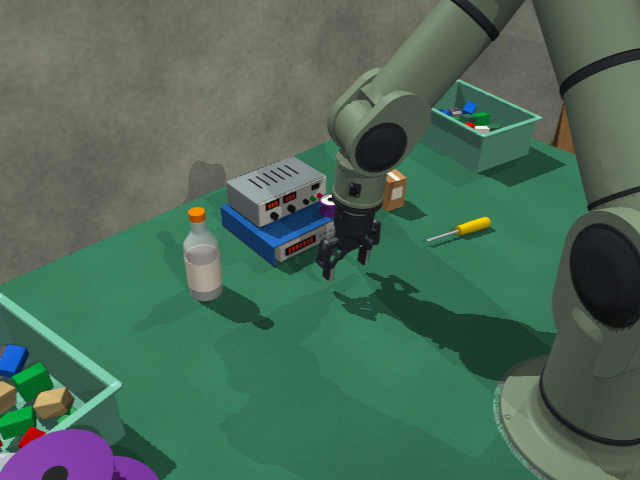

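```bash
cat > sidechk.py <<'E'
from h import *
ci=bot.camera_info('side')
yw=-.0685;X=np.array([np.cos(yw),np.sin(yw)]);Y=np.array([-X[1],X[0]])
def pr(x,y,z): return ((proj('side',[*(np.array([.6292,-.005])+x*X+y*Y),z],ci)[0]+.5-[215,195])*5).round(0)
for n,y,z in(('riser L top',.108,.052),('riser L bot',.108,0),('riser R top',-.108,.052)): print(n,pr(0,y,z))
for d in(-.005,-.003,-.0015,0): print(d,'FLtop',pr(d,.0915,.043),'FLbot',pr(d,.0915,.005),'FRtop',pr(d,-.0885,.043),'FRbot',pr(d,-.0885,.005))
E
python3 sidechk.py
```

```text
riser L top [297. 263.]
riser L bot [301. 362.]
riser R top [683.  79.]
-0.005 FLtop [337. 271.] FLbot [339. 343.] FRtop [657. 116.] FRbot [654. 186.]
-0.003 FLtop [334. 268.] FLbot [336. 341.] FRtop [654. 114.] FRbot [651. 184.]
-0.0015 FLtop [332. 267.] FLbot [334. 339.] FRtop [652. 113.] FRbot [649. 182.]
0 FLtop [330. 265.] FLbot [332. 337.] FRtop [650. 111.] FRbot [647. 181.]
```

{"name": "drive_tool", "arguments": {"series": [[100,0.015,-0.001,0,0.014],[100,0.02,-0.0015,0,0],[100,0.02,-0.0015,0,0],[100,0.02,-0.001,0,0],[100,0.01,-0.001,0,0],[100,0.005,0,0,0],[100,0,0,0,0]]}}

```text
clock: 25.75
position: [0.6025, 0.0191, 0.0169]
tool_rot: [3.103, 0.089, 3.068]
force: [-1.5, 0.2, -0.1]
grip_width: 0.0854
```

{"name": "drive_tool", "arguments": {"series": [[100,0.004,0,-0.003,0.004],[100,0.004,0,-0.002,0],[100,0.004,0,0,0],[100,0.002,0,0,0],[100,0,0,0,0]]}}

```text
clock: 26.25
position: [0.6159, 0.0193, 0.0115]
tool_rot: [3.103, 0.089, 3.074]
force: [-0.1, -0.1, -0.0]
grip_width: 0.0856
```

Now fine steps to about x = 0.622.

{"name": "drive_tool", "arguments": {"series": [[100,0.002,0,0,0],[100,0.002,0,0,0],[100,0.002,0,0,0],[100,0,0,0,0]]}}

```text
clock: 26.65
position: [0.6218, 0.0193, 0.0115]
tool_rot: [3.104, 0.088, 3.074]
force: [-0.4, -0.1, 0.3]
grip_width: 0.0855
```

```bash
python3 look.py 20; python3 -c "
import cv2
a=cv2.imread('pics/s20.png')[195:275,215:355];cv2.imwrite('pics/s20z.png',cv2.resize(a,None,fx=5,fy=5,interpolation=cv2.INTER_CUBIC))"
```

```text
26.65 [0.6218 0.0193 0.0115] [3.1035 0.0877 3.074 ] [-0.4 -0.1  0.3]
```

View pics/s20z.png

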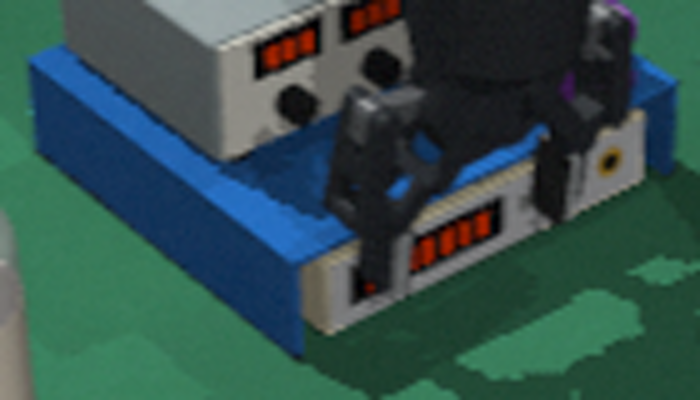

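View pics/w20.png

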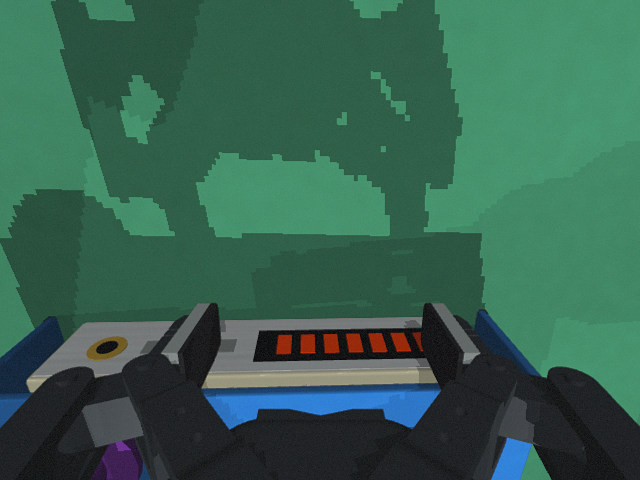

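```bash
python3 - <<'E'
from h import *
a=cv2.imread('pics/w20.png')
cv2.imwrite('pics/w20z.png',np.hstack([cv2.resize(a[305:425,0:130],None,fx=3,fy=4,interpolation=cv2.INTER_NEAREST),cv2.resize(a[305:425,215:345],None,fx=3,fy=4,interpolation=cv2.INTER_NEAREST)]))
ci=np.load('ci_20.npy',allow_pickle=True).item()
yw=-.0685;X=np.array([np.cos(yw),np.sin(yw)]);Y=np.array([-X[1],X[0]])
def pr(x,y,z): return proj('wrist',[*(np.array([.6292,-.005])+x*X+y*Y),z],ci)[0].round(1)+.5
for y in(-.108,-.0885,-.02,.02):
    print(y,'riser t,b',pr(0,y,.052),pr(0,y,.048),pr(0,y,0),'ctop d=-3,-1.5,0,1',[pr(d,y,.043).tolist() for d in(-.003,-.0015,0,.001)],'cbot',[pr(d,y,.005).tolist() for d in(-.003,-.0015,0)])
for u in (60,240,300,350): print(u,[(v,tuple(map(int,a[v,u]))) for v in list(range(314,324))+list(range(366,400))])
E
```

```text
-0.108 riser t,b [-58.  402.7] [-47.  393.7] [ 46.9 316.9] ctop d=-3,-1.5,0,1 [[-37.3, 376.9], [-35.7, 380.1], [-34.2, 383.2], [-33.1, 385.3]] cbot [[37.6, 317.6], [38.5, 320.3], [39.5, 323.0]]
-0.0885 riser t,b [2.000e-01 4.012e+02] [  9.3 392.4] [ 87.9 316.3] ctop d=-3,-1.5,0,1 [[17.5, 375.7], [18.8, 378.8], [20.1, 382.0], [20.9, 384.1]] cbot [[80.1, 316.9], [80.9, 319.6], [81.7, 322.3]]
-0.02 riser t,b [198.9 396.4] [202.1 387.8] [229.4 314. ] ctop d=-3,-1.5,0,1 [[204.9, 371.6], [205.3, 374.7], [205.8, 377.8], [206.1, 379.8]] cbot [[226.6, 314.6], [226.9, 317.2], [227.2, 319.9]]
0.02 riser t,b [311.3 393.6] [311.1 385.2] [310.  312.7] ctop d=-3,-1.5,0,1 [[311.0, 369.2], [311.0, 372.3], [311.0, 375.4], [311.0, 377.4]] cbot [[310.1, 313.2], [310.1, 315.9], [310.1, 318.5]]
60 [(314, (58, 81, 39)), (315, (56, 72, 37)), (316, (55, 70, 35)), (317, (55, 70, 39)), (318, (50, 67, 30)), (319, (53, 70, 35)), (320, (56, 70, 37)), (321, (53, 69, 38)), (322, (50, 67, 32)), (323, (57, 72, 38)), (366, (122, 121, 117)), (367, (117, 120, 117)), (368, (121, 121, 119)), (369, (124, 124, 119)), (370, 
[... 2994 characters left out ...]
0)), (370, (111, 128, 130)), (371, (120, 140, 142)), (372, (128, 153, 155)), (373, (142, 168, 168)), (374, (138, 163, 167)), (375, (134, 156, 160)), (376, (127, 151, 152)), (377, (127, 149, 151)), (378, (124, 148, 151)), (379, (124, 149, 149)), (380, (123, 148, 152)), (381, (127, 149, 151)), (382, (126, 149, 151)), (383, (127, 153, 154)), (384, (108, 131, 137)), (385, (89, 63, 54)), (386, (99, 62, 28)), (387, (102, 62, 25)), (388, (106, 64, 31)), (389, (111, 70, 34)), (390, (121, 75, 34)), (391, (144, 85, 34)), (392, (170, 101, 42)), (393, (195, 118, 45)), (394, (215, 128, 47)), (395, (215, 129, 49)), (396, (215, 132, 54)), (397, (214, 130, 47)), (398, (214, 127, 46)), (399, (214, 132, 53))]
```

View pics/w20z.png

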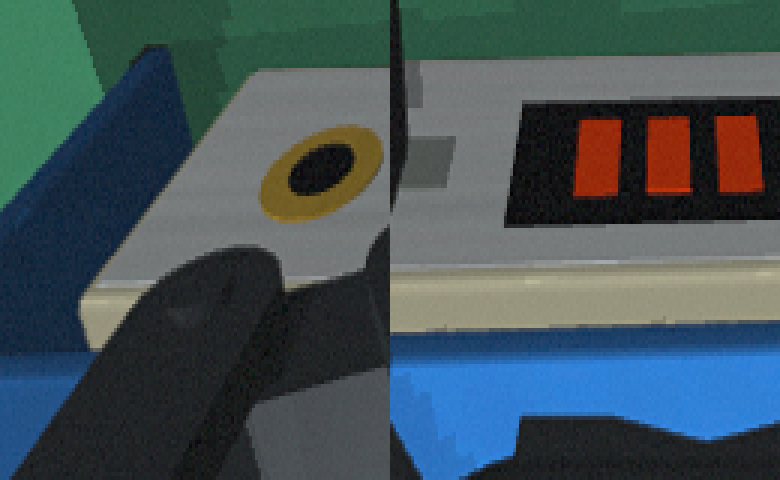

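{"name": "drive_tool", "arguments": {"series": [[100,0.0008,0,0,0],[100,0,0,0,0],[100,0,0,0,0]]}}

```text
clock: 27.05
position: [0.6221, 0.0193, 0.0114]
tool_rot: [3.104, 0.087, 3.074]
force: [-1.3, -0.2, 0.5]
grip_width: 0.0856
```

```bash
python3 look.py 21; python3 - <<'E'
from h import *
a=cv2.imread('pics/w21.png')
for u in (240,300,350): print(u,[(v,int(a[v,u,2])) for v in list(range(315,324))],[(v,tuple(map(int,a[v,u]))) for v in list(range(367,376))],[(v,tuple(map(int,a[v,u]))) for v in list(range(383,389))])
E
```

```text
27.05 [0.6221 0.0193 0.0114] [3.1038 0.0871 3.0742] [-1.3 -0.2  0.5]
240 [(315, 41), (316, 43), (317, 45), (318, 48), (319, 43), (320, 115), (321, 114), (322, 120), (323, 120)] [(367, (123, 122, 117)), (368, (123, 123, 118)), (369, (124, 121, 119)), (370, (121, 118, 116)), (371, (148, 145, 141)), (372, (115, 128, 131)), (373, (110, 133, 133)), (374, (123, 146, 147)), (375, (137, 162, 164))] [(383, (128, 151, 154)), (384, (126, 150, 152)), (385, (124, 150, 153)), (386, (130, 155, 159)), (387, (89, 75, 64)), (388, (94, 53, 20))]
300 [(315, 43), (316, 43), (317, 49), (318, 46), (319, 111), (320, 117), (321, 118), (322, 120), (323, 118)] [(367, (120, 119, 115)), (368, (124, 123, 119)), (369, (129, 129, 123)), (370, (142, 144, 141)), (371, (110, 125, 126)), (372, (115, 134, 137)), (373, (129, 152, 153)), (374, (142, 168, 171)), (375, (138, 162, 166))] [(383, (126, 149, 152)), (384, (131, 156, 160)), (385, (89, 92, 92)), (386, (95, 64, 35)), (387, (100, 62, 24)), (388, (105, 64, 27))]
350 [(315, 44), (316, 43), (317, 42), (318, 120), (319, 118), (320, 114), (321, 119), (322, 121), (323, 118)] [(367, (125, 121, 119)), (368, (144, 145, 138)), (369, (133, 138, 138)), (370, (108, 124, 125)), (371, (115, 137, 138)), (372, (130, 155, 157)), (373, (143, 166, 169)), (374, (136, 161, 166)), (375, (132, 155, 158))] [(383, (124, 151, 155)), (384, (84, 80, 73)), (385, (98, 61, 29)), (386, (100, 58, 23)), (387, (103, 64, 31)), (388, (106, 65, 30))]
```

{"name": "drive_tool", "arguments": {"series": [[100,0.001,0,0,0],[100,0.0004,0,0,0],[100,0,0,0,0]]}}

```text
clock: 27.45
position: [0.6229, 0.0192, 0.0113]
tool_rot: [3.104, 0.086, 3.074]
force: [-3.6, -0.7, 3.6]
grip_width: 0.0853
```

{"name": "drive_tool", "arguments": {"series": [[100,-0.005,0,0,0],[100,-0.01,0,0,0],[100,-0.02,0,0,0],[100,-0.02,0,0,0],[100,-0.02,0,0.02,0],[100,-0.02,0,0.02,0],[100,0,0,0.03,0],[100,0,0,0.03,0],[100,0,0,0.03,0],[100,0,0,0,0]]}}

```text
clock: 28.45
position: [0.5181, 0.0194, 0.1449]
tool_rot: [3.105, 0.086, 3.077]
force: [0.2, -0.1, -1.9]
grip_width: 0.0853
```

```bash
python3 look.py 22; python3 - <<'E'
from h import *
a=cv2.imread('pics/s22.png')[195:275,215:355];cv2.imwrite('pics/s22z.png',cv2.resize(a,None,fx=5,fy=5,interpolation=cv2.INTER_CUBIC))
save('scene','sc22')
E
python3 sidechk.py
```

```text
28.45 [0.5181 0.0194 0.1449] [3.1054 0.0863 3.077 ] [ 0.2 -0.1 -1.9]
riser L top [297. 263.]
riser L bot [301. 362.]
riser R top [683.  79.]
-0.005 FLtop [337. 271.] FLbot [339. 343.] FRtop [657. 116.] FRbot [654. 186.]
-0.003 FLtop [334. 268.] FLbot [336. 341.] FRtop [654. 114.] FRbot [651. 184.]
-0.0015 FLtop [332. 267.] FLbot [334. 339.] FRtop [652. 113.] FRbot [649. 182.]
0 FLtop [330. 265.] FLbot [332. 337.] FRtop [650. 111.] FRbot [647. 181.]
```

View pics/s22z.png

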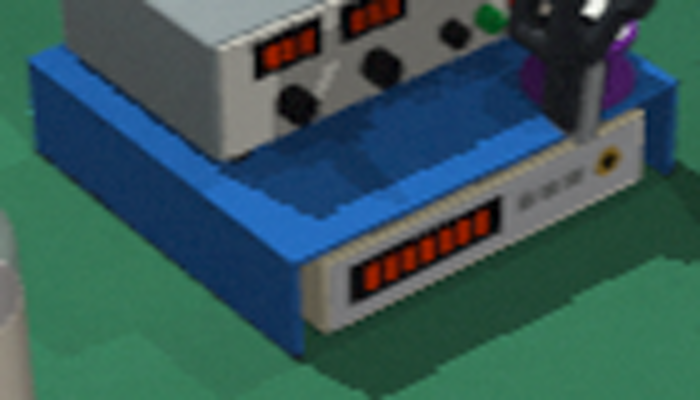

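View pics/w22.png

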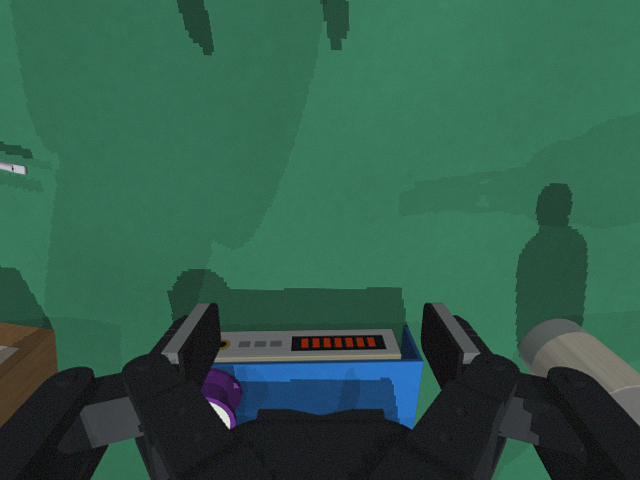

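View pics/sc22.png

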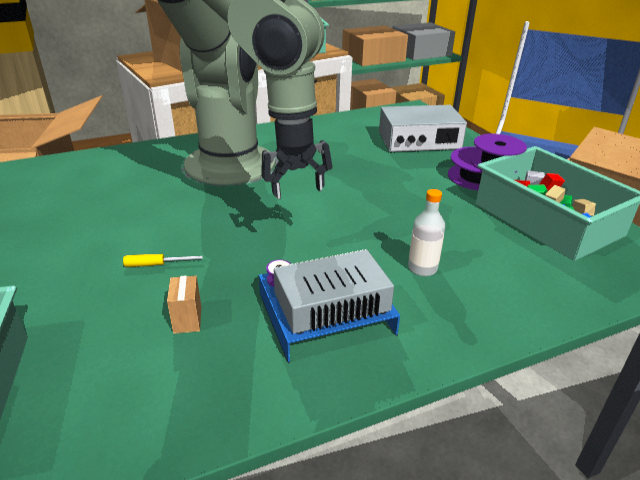

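```bash
python3 - <<'E'
from h import *
a=cv2.imread('pics/w22.png')
ci=np.load('ci_22.npy',allow_pickle=True).item()
yw=-.0685;X=np.array([np.cos(yw),np.sin(yw)]);Y=np.array([-X[1],X[0]])
def pr(x,y,z): return proj('wrist',[*(np.array([.6292,-.005])+x*X+y*Y),z],ci)[0].round(2)+.5
for y in(-.03,.06,.08):
    print(y,'riser t,b',pr(0,y,.052),pr(0,y,.048),'ctop(.0415) d=-2,0,2',[pr(d,y,.0415).tolist() for d in(-.002,0,.002)],'cbot(.0065)',[pr(d,y,.0065).tolist() for d in(-.002,0,.002)])
cv2.imwrite('pics/w22z.png',cv2.resize(a[320:375,210:430],None,fx=3.6,fy=8,interpolation=cv2.INTER_NEAREST))
g=a.astype(int)
for u in (250,285,320,350,380,395): print(u,[(v,tuple(g[v,u])) for v in list(range(328,334))+list(range(352,366))] if u in(250,385,380) else '')
E
```

```text
-0.03 riser t,b [257.67 365.11] [258.31 361.77] ctop(.0415) d=-2,0,2 [[259.18, 354.62], [259.32, 356.51], [259.45, 358.39]] cbot(.0065) [[263.99, 329.78], [264.1, 331.54], [264.21, 333.29]]
0.06 riser t,b [365.95 363.16] [365.21 359.88] ctop(.0415) d=-2,0,2 [[364.17, 352.85], [364.04, 354.72], [363.92, 356.59]] cbot(.0065) [[358.6, 328.43], [358.5, 330.17], [358.39, 331.91]]
0.08 riser t,b [389.68 362.74] [388.64 359.47] ctop(.0415) d=-2,0,2 [[387.19, 352.46], [387.0, 354.33], [386.82, 356.19]] cbot(.0065) [[379.37, 328.13], [379.22, 329.87], [379.07, 331.61]]
250 [(328, (np.int64(54), np.int64(71), np.int64(34))), (329, (np.int64(47), np.int64(64), np.int64(31))), (330, (np.int64(51), np.int64(67), np.int64(30))), (331, (np.int64(85), np.int64(91), np.int64(85))), (332, (np.int64(100), np.int64(101), np.int64(97))), (333, (np.int64(100), np.int64(103), np.int64(96))), (352, (np.int64(100), np.int64(101), np.int64(98))), (353, (np.int64(99), np.int64(99), np.int64(95))), (354, (np.int64(102), np.int64(99), np.int64(98))), (355, (np.int64(107), np.int64(105), np.int64(103))), (356, (n
[... 892 characters left out ...]
4(95))), (353, (np.int64(105), np.int64(107), np.int64(105))), (354, (np.int64(98), np.int64(115), np.int64(116))), (355, (np.int64(121), np.int64(142), np.int64(143))), (356, (np.int64(106), np.int64(126), np.int64(129))), (357, (np.int64(101), np.int64(121), np.int64(123))), (358, (np.int64(107), np.int64(129), np.int64(133))), (359, (np.int64(87), np.int64(78), np.int64(69))), (360, (np.int64(87), np.int64(53), np.int64(30))), (361, (np.int64(103), np.int64(61), np.int64(27))), (362, (np.int64(157), np.int64(93), np.int64(31))), (363, (np.int64(198), np.int64(119), np.int64(49))), (364, (np.int64(194), np.int64(116), np.int64(40))), (365, (np.int64(194), np.int64(115), np.int64(43)))]
395
```

View pics/w22z.png

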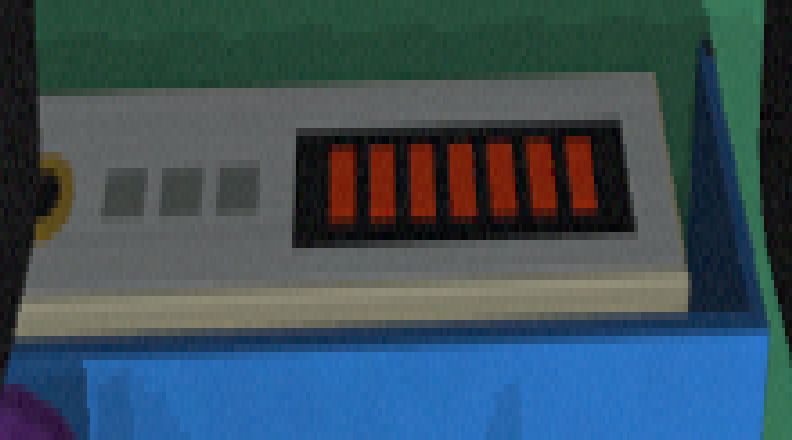

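```bash
python3 -c "
from h import *
print(bot.observe()['force'].round(1)); print(bot.job_done())"
```

```text
[ 1.  -0.1 -0.3]
the job is handed in; nothing more can be done
None
```

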